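# Seal the sample cassettes, load the carrier and lock it

## Robot

A 7-joint arm with a two-finger parallel gripper is mounted at the origin on a cart in front of the work surface, level with it; the furniture and walls round the work are solid. World frame = base frame: x ahead of the robot, y to its left, z up, the work surface at z = 0. Lengths are in m, angles in rad, forces in N, time in s.
With the tool pointing down it reaches from about 0.425 to 0.925 m from the base axis. Payload 6.8 kg.
Tool frame: the origin (TCP) lies at the very end of the fingers, on their centre line; the grasp point (between the pads) lies 19 mm behind it; z points along the fingers, y is the line along which they close (so a half turn about z gives the same grasp; the last joint's range is limited). The gripper opens to 85 mm and grips with 20 to 120 N. Pads are 22 mm wide; open, the fingers measure 114 mm over their backs; the gripper's body (76 mm by 85 mm) begins 54 mm behind the grasp point. The pads swing forward as they close: fully open they stand 13 mm farther back than shut.
Start: joints at [1.081, 0.477, 0.022, 1.555, -0.011, 1.109, -0.083], TCP at [0.252, -0.626, 0.231] pointing down, gripper open.
Joint ranges: [-2.96, 2.96], [-0.34, 2.1], [-1.41, 1.46], [0.24, 2.44], [-1.37, 4.51], [0.17, 1.92], [-2.96, 2.96]. Speed limits (rad/s): [2.39, 2.39, 3.14, 3.14, 3.14, 3.14, 3.14].

## Interface

Orientations are given as a unit quaternion [w, x, y, z].
In Python, from station import * gives the robot as it stands.
- The arm moves only by the tool jog_arm, never from a script. Its argument "moves" is one flat list of numbers, 7 for each row, row after row: the shift along the tool's x, y, z normalised to -1 to 1, where 1 is 20 mm, then the turn, a rotation vector about the tool's x, y, z normalised to -1 to 1, where 1 is 4 degrees, then the opening, from 0 (shut) to 1 (fully open). In form: [x, y, z, rx, ry, rz, claw, x, y, z, rx, ry, rz, claw, ...]. A call has exactly 8 rows; each row shifts and turns the commanded pose from where the row before left it, along the tool's axes as they then stand; what a row does not reach is not made up. A row lasts 1/12 s, in which the tool goes at most 41.7 mm and 7.16 degrees, less where a joint would pass 70% of its speed; a pose out of reach is approached as far as the arm can. A call with a number of a shift or a turn outside -1 to 1 is refused whole. A call with a gripper value outside its range is refused whole. The fingers move at their own pace and stop on an object; "grip_force" is the grip in N (left out, the last holds). Time passes only in rows, so rows that do not move let the fingers close, or fill a call up. It gives the time, the measured TCP pose, the force, the opening and the grip force at its end, in the units of the state.
- get_obs(): the state, without advancing time (a new reading comes with each control period).
- read_camera(name): name is "scene" or "top" or "wrist"; returns a dict with "color" (420x560x3 uint8, blue, green, red), "fx", "fy", "cx", "cy" (pixels), "rvec" (rotation vector, rad) and "tvec" (3), from world to camera coordinates, as OpenCV has them. Camera axes: x right, y down, z forward; pixel columns grow to the right and rows downward; lengths in m; the calibration is good to about 2 mm. The wrist camera is an equidistant fisheye: a pixel r from the principal point sees the ray r / f radians off the axis. A picture is of the moment at which its call begins. There is no depth.
- hand_in(): hands the job in; it is judged then, once.
The state is a dict: "t": time; "q": joint angles; "joint_vel": joint speeds; "joint_torque": joint torques, N m; "eef_pos": TCP position; "tool_rot": TCP orientation; "contact_force": force on the tool from outside, world axes, zero at the start; "torque": the same for the moment, N m; "gripper_width": opening from 0.0 (shut) to 1.0 (fully open); "grasp_force": force on a finger pad.
Only numpy, scipy, OpenCV 4.12 (cv2) and the standard library are available. Lean on these libraries where they do the work, as an engineer would, in place of code of your own. Each camera call takes 0.05 s, during which the arm holds its last target. There are 200 camera calls.

## Task

Seal and pack every white sample cassette on the bench: push the bung in each end fully home against the nose of the fixed press, turning the cassette end for end between the two pushes. When all are sealed and each lies flat in a lane of the grey carrier, slide the locking rod in from the side nearer the middle of the bench, through both eyelets and over the cassettes, so that its tip stands out beyond the far eyelet, and leave it there; leave everything else where it stands.

Things in the scene. Friction and masses are not known exactly. Their poses are not given: they have to be found in the camera images.
- cassette_1: white sample cassette (2 or 3 are present), loose, upright: block 112 mm along x, 40 along y, 26 tall, 0.16 kg; origin at the centre of its underside, z up. Grip rib on top in the middle: 30 mm along x, 14 along y, 26 to 50 mm above the underside. Each end face has a recessed port, 18 mm wide, 16 high, centred 13 mm above the underside, with a black sliding bung. Both ends alike.
- cassette_1_bung_p (a joint): bung in the +x end of cassette_1, in m: 0 = standing 3 mm proud of the end face; grows as it is pushed in; 0.008 = fully home at its stop, its face 5 mm inside the port. Needs about 5 N to slide and stays where it is left; a finger is too wide for the port, the press nose fits.
- cassette_1_bung_m (a joint): bung in the -x end of cassette_1, in m: 0 = standing 3 mm proud of the end face; grows as it is pushed in; 0.008 = fully home at its stop, its face 5 mm inside the port. Needs about 5 N to slide and stays where it is left; a finger is too wide for the port, the press nose fits.
- cassette_2: white sample cassette (2 or 3 are present), loose, upright: block 112 mm along x, 40 along y, 26 tall, 0.16 kg; origin at the centre of its underside, z up. Grip rib on top in the middle: 30 mm along x, 14 along y, 26 to 50 mm above the underside. Each end face has a recessed port, 18 mm wide, 16 high, centred 13 mm above the underside, with a black sliding bung. Both ends alike.
- cassette_2_bung_p (a joint): bung in the +x end of cassette_2, in m: 0 = standing 3 mm proud of the end face; grows as it is pushed in; 0.008 = fully home at its stop, its face 5 mm inside the port. Needs about 5 N to slide and stays where it is left; a finger is too wide for the port, the press nose fits.
- cassette_2_bung_m (a joint): bung in the -x end of cassette_2, in m: 0 = standing 3 mm proud of the end face; grows as it is pushed in; 0.008 = fully home at its stop, its face 5 mm inside the port. Needs about 5 N to slide and stays where it is left; a finger is too wide for the port, the press nose fits.
- cassette_3: white sample cassette (2 or 3 are present), loose, upright: block 112 mm along x, 40 along y, 26 tall, 0.16 kg; origin at the centre of its underside, z up. Grip rib on top in the middle: 30 mm along x, 14 along y, 26 to 50 mm above the underside. Each end face has a recessed port, 18 mm wide, 16 high, centred 13 mm above the underside, with a black sliding bung. Both ends alike.
- cassette_3_bung_p (a joint): bung in the +x end of cassette_3, in m: 0 = standing 3 mm proud of the end face; grows as it is pushed in; 0.008 = fully home at its stop, its face 5 mm inside the port. Needs about 5 N to slide and stays where it is left; a finger is too wide for the port, the press nose fits.
- cassette_3_bung_m (a joint): bung in the -x end of cassette_3, in m: 0 = standing 3 mm proud of the end face; grows as it is pushed in; 0.008 = fully home at its stop, its face 5 mm inside the port. Needs about 5 N to slide and stays where it is left; a finger is too wide for the port, the press nose fits.
- press: fixed aluminium sealing press: a base 110x100 mm with an upright bracket 70 mm wide, 64 mm tall at its front. Origin on the bench below the bracket's front face. A level steel nose, 9 mm in diameter, sticks out 58 mm along the press's own -x, 13 mm above the bench: the port height of a cassette standing on the bench. The bench before and beneath the nose is clear.
- nose_tip (a point): the centre of the nose's free end (axes as the press: the nose points along -x)
- carrier: fixed grey carrier tray, 134 mm along x, 178 along y; origin at the centre of its underside, z up. Floor 6 mm above the bench; three lanes along x (centres at y = 54, 0, -54 mm), each 46 mm wide, 124 long inside, between walls 18 mm above the bench. One cassette fits each lane, lengthways, either way round. At x = -42 mm a lug with an eyelet stands on each outer wall.
- eyelet_in (a point): centre of the outer mouth of the 15 mm square eyelet in the lug on the carrier's +y side (x -42, y 85, z 41 mm in the carrier; lug 8 mm thick, 31 wide, 60 mm tall). The rod enters here along the carrier's -y; the line through both eyelets passes 9 mm above the loaded cassettes' top faces, beside their ribs
- eyelet_out (a point): centre of the outer mouth of the like eyelet on the carrier's -y side (x -42, y -85, z 41 mm), where the rod's tip comes out
- lock_rod: loose locking rod, 0.09 kg: round steel rod, 8 mm in diameter, along its x, with a heavy square grey handle at its tail. Origin on the rod's axis in the middle of the handle, 10 mm above the bench as it lies. Handle 46 mm along x (-23 to 23), 20x20 mm in section; rod from x = 23 to x = 243 mm. It balances on the handle; all four sides are alike.
- rod_tip (a point): the tapered tip of the rod, on its axis, 243 mm ahead of the handle's middle
- rod_neck (a point): the point on the rod's axis where it leaves the handle, 23 mm ahead of the handle's middle
- dye_bottle: bystander to be left alone: amber dye bottle, 34 mm across, 62 mm tall; origin at the centre of its underside
- ladder_box: bystander to be left alone: small white carton, 88x70x76 mm; origin at the centre of its underside
- water_bottle: bystander to be left alone: white water bottle, 48 mm across, 105 mm tall; origin at the centre of its underside
- petri_dish: bystander to be left alone: petri dish, 94 mm across, 16 mm tall; origin at the centre of its underside
- vial: bystander to be left alone: white vial, 21 mm across, 45 mm tall; origin at the centre of its underside

How it is judged:
By the outcome, as a careful person would: the job done as asked, in the order asked, and still so for the second after the job is handed in, with the robot touching nothing.
Of cassette_1, cassette_2, cassette_3 only 2 to 3 are there at a start; the rules pass over those that are not, and their reading is None.
At some moment in a run one of cassette_1, cassette_2, cassette_3, lock_rod may be knocked a few centimetres aside while the robot is not near it.
Once in a run the grip may slacken for a moment while it holds something.
It also fails if it takes over 210 s, if anything falls off the work surface, if the arm or the gripper's body presses on something with over 40 N, if the wrist force passes 120 N, or if a joint passes its speed limit or range.

## Working session

There is one attempt and no reset: what is moved stays moved. The work goes in short steps, Python scripts to look and compute and a tool call to move; the robot and the scene stay as the last step left them, time stands still between calls to the robot, and variables do not carry over. Pictures are saved under pics/ and viewed, at most 14 in all, crops included, and the job is handed in when it is done.

Besides the shell and the picture viewer there is one more tool, called by a JSON object that holds its "fn" and its "kwargs", one argument or row to a line. jog_arm: Moves the arm, as the interface text tells. Scaled input: -1 to 1 covers 20 mm each way for a shift and 4 degrees each way for a turn. Its arguments: {"type":"object","properties":{"moves":{"type":"array"},"grip_force":{"type":"number"}},"required":["moves"]}

```bash
mkdir -p pics; ls; python3 - <<'E'
from station import *
import cv2
o=get_obs(); print(o)
for n in ("scene","top"):
    r=read_camera(n); cv2.imwrite(f"pics/{n}0.png",cv2.resize(r["color"],(800,600),interpolation=cv2.INTER_CUBIC))
    print(n,{k:v for k,v in r.items() if k!="color"})
E
```

```text
pics
{'t': 0.0, 'q': array([ 1.08091079,  0.47783357,  0.02235218,  1.55646918, -0.01151464,
        1.109301  , -0.08311406]), 'joint_vel': array([-0.00064029,  0.00117049, -0.00065949,  0.00104259,  0.00097086,
        0.00094478, -0.0013571 ]), 'joint_torque': array([ 2.55060911e-05, -5.96456516e+01,  1.60801996e+00, -2.81195408e+01,
        1.25047108e-02,  9.55811032e-03,  8.01643210e-06]), 'eef_pos': array([ 0.25124668, -0.62584679,  0.23029603]), 'tool_rot': array([-9.09238117e-04,  9.81835773e-01,  1.89730410e-01, -2.44014062e-04]), 'contact_force': array([-0.11982267,  0.10987087,  0.67442803]), 'torque': array([ 0.05948782, -0.0472887 , -0.01512838]), 'grasp_force': 0.0, 'gripper_width': 0.9980967109566607}
scene {'fx': 405.0524012439106, 'fy': 405.0524012439106, 'cx': 283.7426710010426, 'cy': 209.50228131752763, 'rvec': array([ 0.684094  , -2.49364058,  1.33930656]), 'tvec': array([0.44828177, 0.20615336, 0.96017207])}
top {'fx': 483.85874655516506, 'fy': 483.85874655516506, 'cx': 276.94476735870313, 'cy': 205.5454873952418, 'rvec': array([ 2.18826607, -2.17414297,  0.0739018 ]), 'tvec': array([0.00505926, 0.54531177, 1.38126097])}
```

View pics/top0.png

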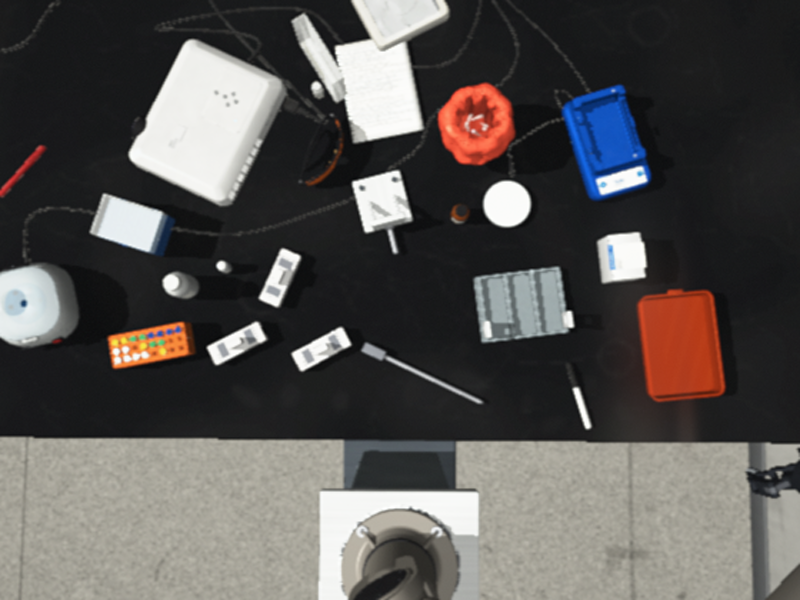

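View pics/scene0.png

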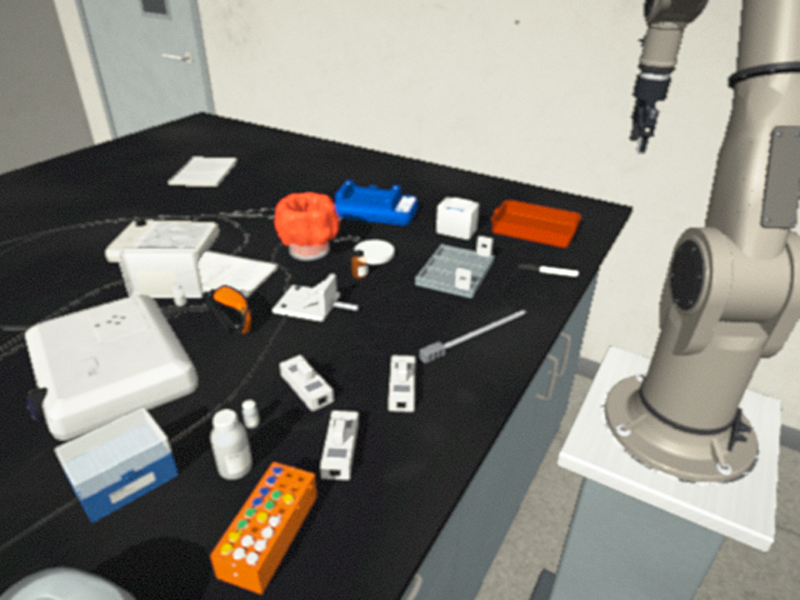

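```bash
cat > h.py <<'E'
from station import *
import numpy as np, cv2
from scipy.optimize import minimize
from scipy.spatial.transform import Rotation as R
def proj(P,c,fish=False):
    P=np.atleast_2d(np.asarray(P,float)); X=R.from_rotvec(c["rvec"]).apply(P)+c["tvec"]
    if fish:
        r=np.hypot(X[:,0],X[:,1])+1e-12; s=np.arctan2(r,X[:,2])/r
        return np.c_[c["cx"]+c["fx"]*X[:,0]*s, c["cy"]+c["fy"]*X[:,1]*s]
    return np.c_[c["cx"]+c["fx"]*X[:,0]/X[:,2], c["cy"]+c["fy"]*X[:,1]/X[:,2]]
def ray(uv,z,c,fish=False):
    u=(np.array(uv,float)-[c["cx"],c["cy"]])/c["fx"]
    if fish:
        t=np.hypot(*u); d=np.array([*(u/t*np.sin(t)),np.cos(t)])
    else: d=np.array([*u,1.])
    Rm=R.from_rotvec(c["rvec"]).inv(); o=Rm.apply(-np.asarray(c["tvec"])); d=Rm.apply(d)
    return (o+d*(z-o[2])/d[2])[:2]
def box(x0,x1,y0,y1,z0,z1): return np.array([[x,y,z] for x in(x0,x1) for y in(y0,y1) for z in(z0,z1)])/1000.
CAS=[box(-56,56,-20,20,0,26),box(-15,15,-7,7,26,50)]
ROD=[box(-23,23,-10,10,-10,10),box(23,243,-4,4,-4,4)]
CAR=[box(-67,67,-89,89,0,18),box(-57.5,-26.5,81,89,0,60),box(-57.5,-26.5,-89,-81,0,60)]
PRE=[box(-58,0,-4.5,4.5,8.5,17.5)]
def place(m,p,z=0):
    Rm=R.from_euler("z",p[2]); return [Rm.apply(b)+[p[0],p[1],z] for b in m]
def sil(m,c,shape,fish=False,S=4):
    im=np.zeros((shape[0]*S,shape[1]*S),np.uint8)
    for b in m:
        h=cv2.convexHull(((proj(b,c,fish)+.5)*S-.5).astype(np.float32)); cv2.fillConvexPoly(im,np.round(h*16).astype(np.int32),255,shift=4)
    return cv2.resize(im,(shape[1],shape[0]),interpolation=cv2.INTER_AREA)/255.
def softmask(img,lo,hi):
    g=np.clip((img.max(2).astype(float)-lo)/(hi-lo),0,1); return g
def blob(img,thr,uv):
    """filled external component nearest uv"""
    m=(img.max(2)>thr).astype(np.uint8)
    cs,_=cv2.findContours(m,cv2.RETR_EXTERNAL,cv2.CHAIN_APPROX_NONE)
    cs=[k for k in cs if cv2.contourArea(k)>25]
    k=max(cs,key=lambda k:cv2.pointPolygonTest(k,(float(uv[0]),float(uv[1])),True))
    o=np.zeros(m.shape,np.uint8); cv2.drawContours(o,[k],-1,1,-1); return o
def fit(model,p0,views,z=0,step=(.006,.006,.06)):
    """views: list of (img dict, fish, thr). returns pose, iou per view"""
    data=[]
    for c,f,thr in views:
        uv=proj([[p0[0],p0[1],z+.013]],c,f)[0]; m=blob(c["color"],thr,uv)
        ys,xs=np.nonzero(m); a=max(ys.min()-12,0);b=ys.max()+12;l=max(xs.min()-12,0);r=xs.max()+12
        cc=dict(c); cc["cx"]=c["cx"]-l; cc["cy"]=c["cy"]-a
        data.append((cc,f,m[a:b,l:r].astype(float)))
    def ious(p): 
        o=[]
        for cc,f,m in data:
            s=sil(place(model,p,z),cc,m.shape,f); o.append(np.minimum(s,m).sum()/np.maximum(s,m).sum())
        return o
    best=None
    for dy in (0,.15,-.15):
        x0=np.array(p0)+[0,0,dy]
        S=[x0]+[x0+np.eye(3)[i]*step[i] for i in range(3)]
        r=minimize(lambda p:-sum(ious(p)),x0,method="Nelder-Mead",options=dict(initial_simplex=S,xatol=1e-5,fatol=1e-6,maxiter=250))
        if best is None or r.fun<best.fun: best=r
    return best.x,[round(v,3) for v in ious(best.x)]
E
python3 - <<'E'
from h import *
t=read_camera("top"); s=read_camera("scene")
np.save("t.npy",t,allow_pickle=True); np.save("s.npy",s,allow_pickle=True)
k=560/800
def g(u,v,z=0): return ray((u*k,v*k),z,t)
def yaw(a,b): 
    d=g(*b)-g(*a); return np.arctan2(d[1],d[0])
for n,c,a,b in (("A",(280,278),(270,302),(290,254)),("B",(237,343),(212,353),(262,331)),("C",(322,349),(296,360),(348,336))):
    p0=[*g(*c,.02),yaw(a,b)]
    for v in ([(t,0,90)],[(s,0,90)],[(t,0,90),(s,0,90)]):
        p,i=fit(CAS,p0,v); print(n,np.round(p0,3),np.round(p,4),i)
p0=[*g(374,352,.01),yaw((374,352),(481,402))]
for v in ([(t,0,60)],[(t,0,60),(s,0,60)]):
    print("rod",np.round(p0,3),*fit(ROD,p0,v,z=.01))
p0=[*g(521,305),yaw((526,340),(519,270))]
for v in ([(t,0,60)],[(t,0,60),(s,0,60)]):
    print("car",np.round(p0,3),*fit(CAR,p0,v))
print("nose", g(396,252,.017),g(391,229,.017))
cv2.imwrite("pics/c1.png",cv2.resize(t["color"][110:250,230:420],None,fx=4,fy=4,interpolation=cv2.INTER_CUBIC))
E
```

```text
A [ 0.576  0.244 -0.376] [ 0.5781  0.2467 -0.4008] [np.float64(0.939)]
A [ 0.576  0.244 -0.376] [ 0.5767  0.2477 -0.3521] [np.float64(0.903)]
A [ 0.576  0.244 -0.376] [ 0.5771  0.247  -0.3951] [np.float64(0.936), np.float64(0.893)]
B [ 0.443  0.328 -1.148] [ 0.4444  0.3309 -1.0858] [np.float64(0.948)]
B [ 0.443  0.328 -1.148] [ 0.4447  0.331  -1.1002] [np.float64(0.927)]
B [ 0.443  0.328 -1.148] [ 0.4447  0.331  -1.0914] [np.float64(0.946), np.float64(0.925)]
C [ 0.432  0.156 -1.132] [ 0.4337  0.1598 -1.0686] [np.float64(0.916)]
C [ 0.432  0.156 -1.132] [ 0.433   0.1627 -1.108 ] [np.float64(0.862)]
C [ 0.432  0.156 -1.132] [ 0.4341  0.1597 -1.0855] [np.float64(0.913), np.float64(0.852)]
rod [ 0.427  0.052 -1.999] [ 0.42956126  0.05419378 -2.00976838] [np.float64(0.803)]
rod [ 0.427  0.052 -1.999] [ 0.42930689  0.05445089 -2.00395865] [np.float64(0.8), np.float64(0.874)]
car [ 0.525 -0.249  0.093] [ 0.52634886 -0.24490975  0.13045487] [np.float64(0.966)]
car [ 0.525 -0.249  0.093] [ 0.52706659 -0.24425039  0.12919204] [np.float64(0.964), np.float64(0.941)]
nose [0.63069611 0.00843305] [0.6780274  0.01897706]
```

View pics/c1.png

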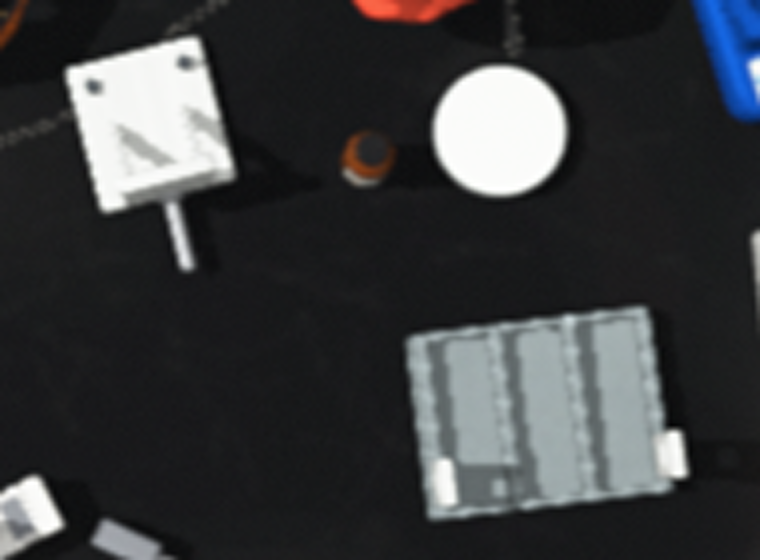

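```bash
cat >> h.py <<'E'
def plan(*tg):
    """each tg=(x,y,z,yawdeg): prints turn rows then per-row shift"""
    o=get_obs(); q=o["tool_rot"]; Rm=R.from_quat([q[1],q[2],q[3],q[0]]).as_matrix()
    p=o["eef_pos"]; y=np.degrees(np.arctan2(Rm[1,0],Rm[0,0]))
    print("t %.1f pos %s yaw %.2f tilt %s w %.3f gf %.1f F %s"%(o["t"],np.round(p,4),y,np.round(Rm[:2,2],4),o["gripper_width"],o["grasp_force"],np.round(o["contact_force"],1)))
    for g in tg:
        turn=-((g[3]-y)); n=int(np.ceil(abs(turn)/4-1e-6)); 
        a=np.radians(g[3]); d=np.array(g[:3])-p
        s=np.array([d[0]*np.cos(a)+d[1]*np.sin(a), d[0]*np.sin(a)-d[1]*np.cos(a), -d[2]])/.02
        m=max(1,int(np.ceil(np.abs(s).max()-1e-3))); m8=-(-m//8)*8
        print("->",np.round(g,4),"turn units %.3f"%(turn/4), "/8k rows: %.4f x%d"%(turn/4/max(8,-(-n//8)*8),max(8,-(-n//8)*8)) ,"| shift tot",np.round(s,3),"per row x%d"%m8,np.round(s/m8,4))
        p=np.array(g[:3]); y=g[3]
E
python3 - <<'E'
from h import *
t=np.load("t.npy",allow_pickle=True).item(); s=np.load("s.npy",allow_pickle=True).item()
for h in (8,12,16):
  for tb in (8,14):
    M=[box(0,110,-50,50,0,h),box(0,tb,-35,35,0,64)]+PRE
    for v in ([(t,0,75)],[(t,0,75),(s,0,75)]): print(h,tb,*fit(M,[.688,.021,.22],v))
plan((.46,-.24,.25,7.4))
E
```

```text
8 8 [0.68633156 0.0258272  0.253732  ] [np.float64(0.932)]
8 8 [0.68626268 0.02617579 0.26615454] [np.float64(0.932), np.float64(0.888)]
8 14 [0.68633156 0.0258272  0.253732  ] [np.float64(0.932)]
8 14 [0.68625445 0.02613906 0.25762866] [np.float64(0.931), np.float64(0.908)]
12 8 [0.68589523 0.02538789 0.26454828] [np.float64(0.938)]
12 8 [0.68572696 0.02612145 0.27195956] [np.float64(0.935), np.float64(0.915)]
12 14 [0.68589523 0.02538789 0.26454828] [np.float64(0.938)]
12 14 [0.68579749 0.02617236 0.26785593] [np.float64(0.936), np.float64(0.932)]
16 8 [0.68555958 0.02541805 0.26336221] [np.float64(0.94)]
16 8 [0.68500059 0.02615303 0.27647739] [np.float64(0.934), np.float64(0.91)]
16 14 [0.68555958 0.02541805 0.26336221] [np.float64(0.94)]
16 14 [0.68502815 0.02608679 0.27819414] [np.float64(0.934), np.float64(0.926)]
t 0.2 pos [ 0.2513 -0.6261  0.2307] yaw 21.87 tilt [-0.0005  0.0011] w 1.001 gf 0.0 F [-0.   0.  -0.7]
-> [ 0.46 -0.24  0.25  7.4 ] turn units 3.618 /8k rows: 0.4523 x8 | shift tot [ 12.832 -17.799  -0.966] per row x24 [ 0.5347 -0.7416 -0.0403]
```

{"fn": "jog_arm", "kwargs": {
  "moves": [0, 0, -0.12, 0, 0, 0.45, 0.6, 0, 0, -0.12, 0, 0, 0.45, 0.6, 0, 0, -0.12, 0, 0, 0.45, 0.6, 0, 0, -0.12, 0, 0, 0.45, 0.6, 0, 0, -0.12, 0, 0, 0.45, 0.6, 0, 0, -0.12, 0, 0, 0.45, 0.6, 0, 0, -0.12, 0, 0, 0.45, 0.6, 0, 0, -0.12, 0, 0, 0.45, 0.6],
  "grip_force": 60
}}

```text
t: 0.87
eef_pos: [0.2514, -0.6262, 0.2503]
tool_rot: [-0.0, 0.998, 0.064, -0.0]
contact_force: [-0.1, -0.1, 0.1]
gripper_width: 0.599
grasp_force: 0.0
```

{"fn": "jog_arm", "kwargs": {
  "moves": [0.8, -0.95, 0, 0, 0, 0, 0.6, 0.8, -0.95, 0, 0, 0, 0, 0.6, 0.8, -0.95, 0, 0, 0, 0, 0.6, 0.8, -0.95, 0, 0, 0, 0, 0.6, 0.8, -0.95, 0, 0, 0, 0, 0.6, 0.8, -0.95, 0, 0, 0, 0, 0.6, 0.8, -0.95, 0, 0, 0, 0, 0.6, 0.8, -0.95, 0, 0, 0, 0, 0.6]
}}

```text
t: 1.53
eef_pos: [0.3591, -0.4579, 0.2504]
tool_rot: [-0.0, 0.998, 0.065, -0.0]
contact_force: [0.4, -0.2, 0.8]
gripper_width: 0.601
grasp_force: 0.0
```

{"fn": "jog_arm", "kwargs": {
  "moves": [0.8, -0.95, 0, 0, 0, 0, 0.6, 0.8, -0.95, 0, 0, 0, 0, 0.6, 0.8, -0.95, 0, 0, 0, 0, 0.6, 0.8, -0.95, 0, 0, 0, 0, 0.6, 0.8, -0.95, 0, 0, 0, 0, 0.6, 0.8, -0.95, 0, 0, 0, 0, 0.6, 0.8, -0.95, 0, 0, 0, 0, 0.6, 0.8, -0.95, 0, 0, 0, 0, 0.6]
}}

```text
t: 2.2
eef_pos: [0.4662, -0.2906, 0.2504]
tool_rot: [-0.0, 0.998, 0.065, -0.0]
contact_force: [-0.7, -0.0, 0.4]
gripper_width: 0.603
grasp_force: 0.0
```

{"fn": "jog_arm", "kwargs": {
  "moves": [0, -0.5, 0, 0, 0, 0, 0.6, 0, -0.5, 0, 0, 0, 0, 0.6, 0, -0.5, 0, 0, 0, 0, 0.6, 0, -0.5, 0, 0, 0, 0, 0.6, 0, 0, 0, 0, 0, 0, 0.6, 0, 0, 0, 0, 0, 0, 0.6, 0, 0, 0, 0, 0, 0, 0.6, 0, 0, 0, 0, 0, 0, 0.6]
}}

```text
t: 2.87
eef_pos: [0.4603, -0.253, 0.2506]
tool_rot: [0.0, 0.998, 0.064, 0.0]
contact_force: [0.2, -0.7, -1.3]
gripper_width: 0.597
grasp_force: 0.0
```

```bash
python3 - <<'E'
from h import *
w=read_camera("wrist"); np.save("w1.npy",w,allow_pickle=True)
plan((.5,.05,.25,15.2))
print({k:v for k,v in w.items() if k!="color"}, "cam", -R.from_rotvec(w["rvec"]).inv().apply(w["tvec"]))
im=w["color"].copy()
for b in place(CAR,[.5268,-.2445,.1298])+place([box(-58,0,-4.5,4.5,8.5,17.5)],[.686,.026,.265]):
    cv2.polylines(im,[cv2.convexHull(proj(b,w,1).astype(np.float32)).astype(int)],True,(0,0,255),1)
cv2.imwrite("pics/w1.png",cv2.resize(im,(800,600),interpolation=cv2.INTER_CUBIC))
E
```

```text
t 2.9 pos [ 0.4604 -0.2529  0.2505] yaw 7.40 tilt [ 0.0001 -0.0003] w 0.600 gf 0.0 F [ 0.6  0.  -0.3]
-> [ 0.5   0.05  0.25 15.2 ] turn units -1.950 /8k rows: -0.2437 x8 | shift tot [  5.881 -14.096   0.027] per row x16 [ 0.3675 -0.881   0.0017]
{'fx': 325.19226210127806, 'fy': 325.19226210127806, 'cx': 280.2480834845207, 'cy': 202.84948519188612, 'rvec': array([-2.16835182,  1.90435857,  0.30684076]), 'tvec': array([-0.31122498,  0.35441265,  0.53097842])} cam [ 0.53917181 -0.24371346  0.39281663]
```

View pics/w1.png

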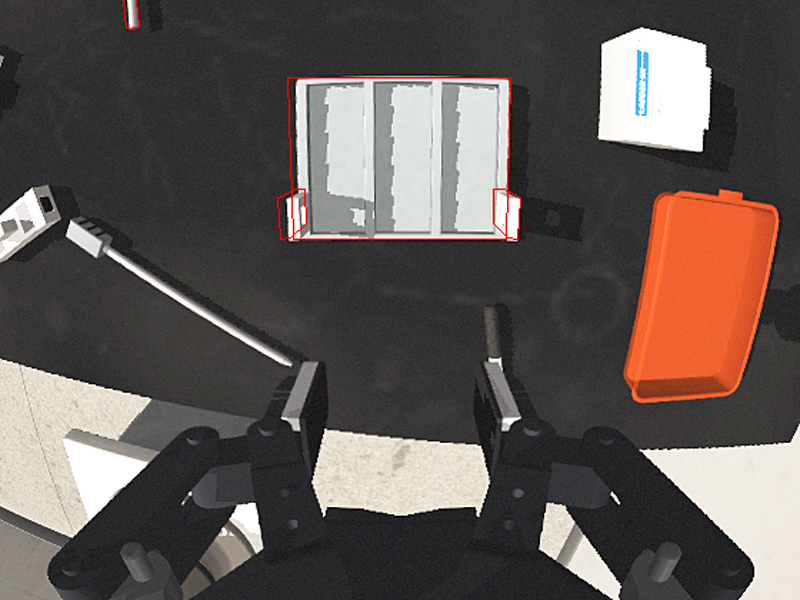

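```bash
python3 - <<'E'
from h import *
w=np.load("w1.npy",allow_pickle=True).item()
for thr in (80,100,120): print("car",*fit(CAR,[.5268,-.2465,.13],[(w,1,thr)]))
# inner features: click-free check, print rod fit
for thr in (80,110): print("rod",*fit(ROD,[.4295,.0543,-2.005],[(w,1,thr)],z=.01))
im=w["color"][40:180,185:375]
cv2.imwrite("pics/w1c.png",cv2.resize(im,None,fx=4,fy=4,interpolation=cv2.INTER_CUBIC))
E
```

```text
car [ 0.52738959 -0.24688106  0.12986287] [np.float64(0.958)]
car [ 0.52734607 -0.24688891  0.12940514] [np.float64(0.957)]
car [ 0.5272857  -0.24626283  0.12970958] [np.float64(0.955)]
rod [ 0.42785267  0.05378432 -2.00779017] [np.float64(0.785)]
rod [ 0.42644881  0.05540262 -1.78996722] [np.float64(0.505)]
```

View pics/w1c.png

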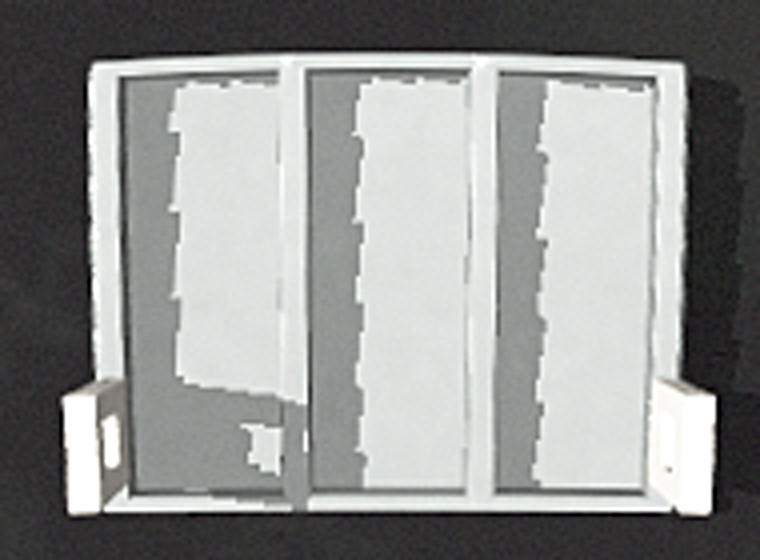

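{"fn": "jog_arm", "kwargs": {
  "moves": [0.25, -0.88, 0, 0, 0, -0.24, 0.6, 0.25, -0.88, 0, 0, 0, -0.24, 0.6, 0.25, -0.88, 0, 0, 0, -0.24, 0.6, 0.25, -0.88, 0, 0, 0, -0.24, 0.6, 0.25, -0.88, 0, 0, 0, -0.24, 0.6, 0.25, -0.88, 0, 0, 0, -0.24, 0.6, 0.25, -0.88, 0, 0, 0, -0.24, 0.6, 0.25, -0.88, 0, 0, 0, -0.24, 0.6]
}}

```text
t: 3.58
eef_pos: [0.4734, -0.1042, 0.2506]
tool_rot: [0.0, 0.991, 0.133, 0.0]
contact_force: [-0.3, -0.5, -0.2]
gripper_width: 0.6
grasp_force: 0.0
```

{"fn": "jog_arm", "kwargs": {
  "moves": [0.35, -0.88, 0, 0, 0, 0, 0.6, 0.35, -0.88, 0, 0, 0, 0, 0.6, 0.35, -0.88, 0, 0, 0, 0, 0.6, 0.35, -0.88, 0, 0, 0, 0, 0.6, 0.35, -0.88, 0, 0, 0, 0, 0.6, 0.35, -0.88, 0, 0, 0, 0, 0.6, 0, 0, 0, 0, 0, 0, 0.6, 0, 0, 0, 0, 0, 0, 0.6]
}}

```text
t: 4.25
eef_pos: [0.4862, 0.0083, 0.2505]
tool_rot: [-0.0, 0.991, 0.134, 0.0]
contact_force: [1.1, -0.2, -0.1]
gripper_width: 0.601
grasp_force: 0.0
```

```bash
python3 - <<'E'
from h import *
w=read_camera("wrist"); np.save("w2.npy",w,allow_pickle=True)
plan((.577,.247,.2,157))
im=w["color"].copy()
b=(place(CAS,[.5771,.247,-.395])+place(CAS,[.4445,.331,-1.09])+place(CAS,[.434,.16,-1.085])+place([box(-58,0,-4.5,4.5,8.5,17.5)],[.686,.026,.265]))
for b in b:
    cv2.polylines(im,[cv2.convexHull(proj(b,w,1).astype(np.float32)).astype(int)],True,(0,0,255),1)
cv2.imwrite("pics/w2.png",cv2.resize(im,(800,600),interpolation=cv2.INTER_CUBIC))
for n,p in (("A",[.5771,.247,-.395]),("B",[.4445,.331,-1.09]),("C",[.434,.16,-1.085])):
    try: print(n,*fit(CAS,p,[(w,1,90)]))
    except Exception as e: print(n,e)
E
```

```text
t 4.3 pos [0.4861 0.007  0.2504] yaw 15.23 tilt [-0.0003 -0.0004] w 0.602 gf 0.0 F [ 0.7 -0.1 -0.2]
-> [  0.577   0.247   0.2   157.   ] turn units -35.441 /8k rows: -0.8860 x40 | shift tot [ 0.504 12.821  2.521] per row x16 [0.0315 0.8013 0.1576]
A [ 0.57735981  0.24633423 -0.40179706] [np.float64(0.966)]
B [ 0.44404558  0.3298271  -1.09014069] [np.float64(0.973)]
C [ 0.4333085   0.15925394 -1.06907043] [np.float64(0.954)]
```

View pics/w2.png

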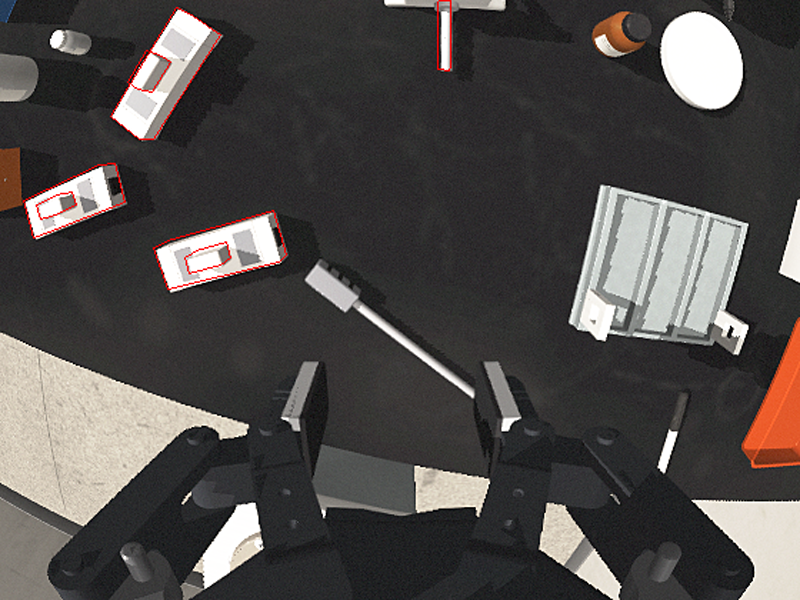

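```bash
python3 - <<'E'
from h import *
plan((.5773,.2463,.11,-22.9),(.5773,.2463,.029,-22.9))
E
```

```text
t 4.3 pos [0.4861 0.007  0.2504] yaw 15.23 tilt [-0.0003 -0.0004] w 0.602 gf 0.0 F [ 0.7 -0.1 -0.2]
-> [  0.5773   0.2463   0.11   -22.9   ] turn units 9.534 /8k rows: 0.5958 x16 | shift tot [ -0.454 -12.796   7.021] per row x16 [-0.0284 -0.7997  0.4388]
-> [  0.5773   0.2463   0.029  -22.9   ] turn units -0.000 /8k rows: -0.0000 x8 | shift tot [ 0.   -0.    4.05] per row x8 [ 0.     -0.      0.5062]
```

{"fn": "jog_arm", "kwargs": {
  "moves": [0, 0, 0, 0, 0, 0.95, 0.6, 0, 0, 0, 0, 0, 0.95, 0.6, 0, 0, 0, 0, 0, 0.95, 0.6, 0, 0, 0, 0, 0, 0.95, 0.6, 0, 0, 0, 0, 0, 0.95, 0.6, 0, 0, 0, 0, 0, 0.95, 0.6, 0, 0, 0, 0, 0, 0.95, 0.6, 0, 0, 0, 0, 0, 0.95, 0.6]
}}

```text
t: 4.97
eef_pos: [0.4861, 0.0054, 0.2504]
tool_rot: [0.0, 0.991, -0.135, -0.0]
contact_force: [-0.3, -0.4, -0.9]
gripper_width: 0.6
grasp_force: 0.0
```

{"fn": "jog_arm", "kwargs": {
  "moves": [0, 0, 0, 0, 0, 0.97, 0.6, 0, 0, 0, 0, 0, 0.97, 0.6, -0.03, -0.91, 0.5, 0, 0, 0, 0.6, -0.03, -0.91, 0.5, 0, 0, 0, 0.6, -0.03, -0.91, 0.5, 0, 0, 0, 0.6, -0.03, -0.91, 0.5, 0, 0, 0, 0.6, -0.03, -0.91, 0.5, 0, 0, 0, 0.6, -0.03, -0.91, 0.5, 0, 0, 0, 0.6]
}}

```text
t: 5.63
eef_pos: [0.526, 0.108, 0.1899]
tool_rot: [0.0, 0.98, -0.2, 0.0]
contact_force: [0.1, -0.7, -0.2]
gripper_width: 0.601
grasp_force: 0.0
```

{"fn": "jog_arm", "kwargs": {
  "moves": [-0.03, -0.91, 0.5, 0, 0, 0, 0.6, -0.03, -0.91, 0.5, 0, 0, 0, 0.6, -0.03, -0.91, 0.5, 0, 0, 0, 0.6, -0.03, -0.91, 0.5, 0, 0, 0, 0.6, -0.03, -0.91, 0.5, 0, 0, 0, 0.6, -0.03, -0.91, 0.5, 0, 0, 0, 0.6, -0.03, -0.91, 0.5, 0, 0, 0, 0.6, -0.03, -0.91, 0.5, 0, 0, 0, 0.6]
}}

```text
t: 6.3
eef_pos: [0.5788, 0.2438, 0.1097]
tool_rot: [0.001, 0.98, -0.2, 0.0]
contact_force: [0.3, -0.7, 0.6]
gripper_width: 0.597
grasp_force: 0.0
```

{"fn": "jog_arm", "kwargs": {
  "moves": [0, 0, 0, 0, 0, 0, 0.6, 0, 0, 0, 0, 0, 0, 0.6, 0, 0, 0, 0, 0, 0, 0.6, 0, 0, 0, 0, 0, 0, 0.6, 0, 0, 0, 0, 0, 0, 0.6, 0, 0, 0, 0, 0, 0, 0.6, 0, 0, 0, 0, 0, 0, 0.6, 0, 0, 0, 0, 0, 0, 0.6]
}}

```text
t: 6.97
eef_pos: [0.5783, 0.2441, 0.1108]
tool_rot: [-0.0, 0.98, -0.2, 0.0]
contact_force: [0.2, -0.6, -0.5]
gripper_width: 0.598
grasp_force: 0.0
```

```bash
python3 - <<'E'
from h import *
plan((.5773,.2463,.029,-22.9))
t=read_camera("top");s=read_camera("scene");w=read_camera("wrist")
for v in ([(w,1,90)],[(s,0,90)]):
    try: print(*fit(CAS,[.5773,.2463,-.4],v))
    except Exception as e: print(e)
E
```

```text
t 7.0 pos [0.5783 0.2441 0.1108] yaw -23.03 tilt [ 0.0004 -0.    ] w 0.598 gf 0.0 F [ 0.2 -0.6 -0.5]
-> [  0.5773   0.2463   0.029  -22.9   ] turn units -0.033 /8k rows: -0.0041 x8 | shift tot [-0.089 -0.084  4.089] per row x8 [-0.0111 -0.0105  0.5111]
[ 0.577217    0.24517619 -0.40200147] [np.float64(0.977)]
[ 0.57618277  0.24803812 -0.37207478] [np.float64(0.903)]
```

{"fn": "jog_arm", "kwargs": {
  "moves": [-0.01, -0.01, 0.6, 0, 0, 0, 0.6, -0.01, -0.01, 0.6, 0, 0, 0, 0.6, -0.01, -0.01, 0.6, 0, 0, 0, 0.6, -0.01, -0.01, 0.6, 0, 0, 0, 0.6, -0.01, -0.01, 0.6, 0, 0, 0, 0.6, -0.01, -0.01, 0.6, 0, 0, 0, 0.6, -0.01, -0.01, 0.49, 0, 0, 0, 0.6, 0, 0, 0, 0, 0, 0, 0.4],
  "grip_force": 60
}}

```text
t: 7.78
eef_pos: [0.5758, 0.2456, 0.0258]
tool_rot: [0.001, 0.98, -0.199, -0.002]
contact_force: [-0.8, 0.3, -0.2]
gripper_width: 0.474
grasp_force: 0.0
```

{"fn": "jog_arm", "kwargs": {
  "moves": [0, 0, 0, 0, 0, 0, 0, 0, 0, 0, 0, 0, 0, 0, 0, 0, 0, 0, 0, 0, 0, 0, 0, 0, 0, 0, 0, 0, 0, 0, 0, 0, 0, 0, 0, 0, 0, 0, 0, 0, 0, 0, 0, 0, 0, 0, 0, 0, 0, 0, 0, 0, 0, 0, 0, 0]
}}

```text
t: 8.45
eef_pos: [0.5778, 0.2464, 0.0293]
tool_rot: [-0.0, 0.98, -0.199, 0.0]
contact_force: [-1.3, 0.1, 4.2]
gripper_width: 0.147
grasp_force: 61.2
```

```bash
python3 - <<'E'
from h import *
n=.686,.026; a=.265
def along(d,off=0): return n[0]-d*np.cos(a),n[1]-d*np.sin(a)
# center distance from bracket front: contact of bung (3 proud): 58+3+56=117 ; home: 109
plan((*along(.165),.04,15.2),(*along(.165),.030,15.2),(*along(.118),.03,15.2),(*along(.109),.03,15.2))
E
```

```text
t 8.4 pos [0.5778 0.2464 0.0293] yaw -23.01 tilt [0.0009 0.0004] w 0.147 gf 61.2 F [-1.3  0.1  4.2]
-> [ 0.5268 -0.0172  0.04   15.2   ] turn units -9.553 /8k rows: -0.5970 x16 | shift tot [-5.921 12.05  -0.534] per row x16 [-0.3701  0.7531 -0.0334]
-> [ 0.5268 -0.0172  0.03   15.2   ] turn units -0.000 /8k rows: -0.0000 x8 | shift tot [0.  0.  0.5] per row x8 [0.     0.     0.0625]
-> [ 5.721e-01 -4.900e-03  3.000e-02  1.520e+01] turn units -0.000 /8k rows: -0.0000 x8 | shift tot [ 2.35e+00  1.00e-03 -0.00e+00] per row x8 [ 2.937e-01  1.000e-04 -0.000e+00]
-> [ 5.808e-01 -2.500e-03  3.000e-02  1.520e+01] turn units -0.000 /8k rows: -0.0000 x8 | shift tot [ 0.45  0.   -0.  ] per row x8 [ 0.0562  0.     -0.    ]
```

{"fn": "jog_arm", "kwargs": {
  "moves": [0, 0, -0.4, 0, 0, 0, 0, 0, 0, -0.13, 0, 0, 0, 0, 0, 0, 0, 0, 0, -0.96, 0, 0, 0, 0, 0, 0, -0.96, 0, 0, 0, 0, 0, 0, -0.96, 0, 0, 0, 0, 0, 0, -0.96, 0, 0, 0, 0, 0, 0, -0.96, 0, 0, 0, 0, 0, 0, -0.96, 0]
}}

```text
t: 9.12
eef_pos: [0.5773, 0.246, 0.0393]
tool_rot: [0.0, 1.0, 0.002, -0.0]
contact_force: [0.4, 0.3, -1.4]
gripper_width: 0.149
grasp_force: 60.5
```

{"fn": "jog_arm", "kwargs": {
  "moves": [0, 0, 0, 0, 0, -0.96, 0, 0, 0, 0, 0, 0, -0.96, 0, 0, 0, 0, 0, 0, -0.96, 0, 0, 0, 0, 0, 0, -0.91, 0, -0.42, 0.86, 0, 0, 0, 0, 0, -0.42, 0.86, 0, 0, 0, 0, 0, -0.42, 0.86, 0, 0, 0, 0, 0, -0.42, 0.86, 0, 0, 0, 0, 0]
}}

```text
t: 9.78
eef_pos: [0.5627, 0.1701, 0.0393]
tool_rot: [0.0, 0.991, 0.132, -0.0]
contact_force: [-0.6, -0.7, -1.3]
gripper_width: 0.149
grasp_force: 60.5
```

{"fn": "jog_arm", "kwargs": {
  "moves": [-0.42, 0.86, 0, 0, 0, 0, 0, -0.42, 0.86, 0, 0, 0, 0, 0, -0.42, 0.86, 0, 0, 0, 0, 0, -0.42, 0.86, 0, 0, 0, 0, 0, -0.42, 0.86, 0, 0, 0, 0, 0, -0.42, 0.86, 0, 0, 0, 0, 0, -0.42, 0.86, 0, 0, 0, 0, 0, -0.42, 0.86, 0, 0, 0, 0, 0]
}}

```text
t: 10.45
eef_pos: [0.534, 0.0196, 0.0395]
tool_rot: [0.0, 0.991, 0.132, 0.0]
contact_force: [-0.5, -0.4, -1.6]
gripper_width: 0.148
grasp_force: 60.5
```

{"fn": "jog_arm", "kwargs": {
  "moves": [-0.4, 0.86, 0, 0, 0, 0, 0, -0.4, 0.86, 0, 0, 0, 0, 0, 0, 0, 0, 0, 0, 0, 0, 0, 0, 0, 0, 0, 0, 0, 0, 0, 0, 0, 0, 0, 0, 0, 0, 0, 0, 0, 0, 0, 0, 0, 0, 0, 0, 0, 0, 0, 0, 0, 0, 0, 0, 0]
}}

```text
t: 11.12
eef_pos: [0.528, -0.0158, 0.0394]
tool_rot: [-0.0, 0.991, 0.133, 0.0]
contact_force: [-0.8, 0.7, -2.5]
gripper_width: 0.147
grasp_force: 64.1
```

```bash
python3 - <<'E'
from h import *
n=.686,.026; a=.265
def along(d,off=0): return n[0]-d*np.cos(a),n[1]-d*np.sin(a)
plan((*along(.165),.030,15.2),(*along(.118),.03,15.2),(*along(.109),.03,15.2))
w=read_camera("wrist"); np.save("w3.npy",w,allow_pickle=True)
t=read_camera("top"); np.save("t3.npy",t,allow_pickle=True)
o=get_obs(); p=[*o["eef_pos"][:2],.265]
im=w["color"].copy()
for b in place([box(-58,0,-4.5,4.5,8.5,17.5)],[.686,.026,.265])+place(CAS,p,o["eef_pos"][2]-.0293):
    cv2.polylines(im,[cv2.convexHull(proj(b,w,1).astype(np.float32)).astype(int)],True,(0,0,255),1)
im=im[0:280,180:460]
cv2.imwrite("pics/w3.png",cv2.resize(im,(600,600),interpolation=cv2.INTER_CUBIC))
E
```

```text
t 11.1 pos [ 0.528  -0.0158  0.0394] yaw 15.27 tilt [0.0002 0.0003] w 0.147 gf 64.1 F [-0.8  0.7 -2.5]
-> [ 0.5268 -0.0172  0.03   15.2   ] turn units 0.019 /8k rows: 0.0023 x8 | shift tot [-0.077  0.051  0.468] per row x8 [-0.0096  0.0064  0.0585]
-> [ 5.721e-01 -4.900e-03  3.000e-02  1.520e+01] turn units -0.000 /8k rows: -0.0000 x8 | shift tot [ 2.35e+00  1.00e-03 -0.00e+00] per row x8 [ 2.937e-01  1.000e-04 -0.000e+00]
-> [ 5.808e-01 -2.500e-03  3.000e-02  1.520e+01] turn units -0.000 /8k rows: -0.0000 x8 | shift tot [ 0.45  0.   -0.  ] per row x8 [ 0.0562  0.     -0.    ]
```

View pics/w3.png

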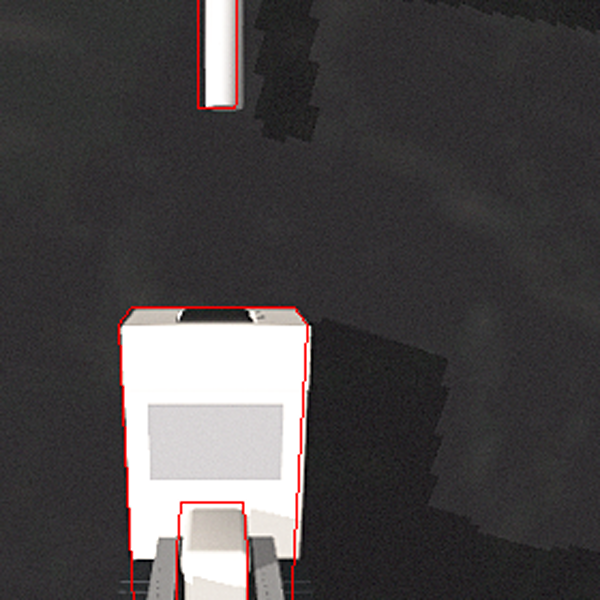

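{"fn": "jog_arm", "kwargs": {
  "moves": [0, 0.05, 0.24, 0, 0, 0, 0, 0, 0.04, 0.22, 0, 0, 0, 0, 0, 0, 0, 0, 0, 0, 0, 0.6, 0, 0, 0, 0, 0, 0, 0.6, 0, 0, 0, 0, 0, 0, 0.6, 0, 0, 0, 0, 0, 0, 0.5, 0, 0, 0, 0, 0, 0, 0, 0, 0, 0, 0, 0, 0]
}}

```text
t: 11.88
eef_pos: [0.5743, -0.0058, 0.0299]
tool_rot: [-0.0, 0.991, 0.132, 0.001]
contact_force: [0.9, 0.3, -2.4]
gripper_width: 0.148
grasp_force: 64.2
```

{"fn": "jog_arm", "kwargs": {
  "moves": [0.1, 0, 0, 0, 0, 0, 0, 0.1, 0, 0, 0, 0, 0, 0, 0.1, 0, 0, 0, 0, 0, 0, 0.1, 0, 0, 0, 0, 0, 0, 0.05, 0, 0, 0, 0, 0, 0, 0.05, 0, 0, 0, 0, 0, 0, 0, 0, 0, 0, 0, 0, 0, 0, 0, 0, 0, 0, 0, 0]
}}

```text
t: 12.55
eef_pos: [0.5808, -0.0043, 0.0296]
tool_rot: [0.0, 0.991, 0.132, -0.001]
contact_force: [-4.6, -1.7, -1.0]
gripper_width: 0.152
grasp_force: 64.6
```

{"fn": "jog_arm", "kwargs": {
  "moves": [0.05, 0, 0, 0, 0, 0, 0, 0.05, 0, 0, 0, 0, 0, 0, 0.05, 0, 0, 0, 0, 0, 0, 0.05, 0, 0, 0, 0, 0, 0, 0, 0, 0, 0, 0, 0, 0, 0, 0, 0, 0, 0, 0, 0, 0, 0, 0, 0, 0, 0, 0, 0, 0, 0, 0, 0, 0, 0]
}}

```text
t: 13.22
eef_pos: [0.5815, -0.0042, 0.0296]
tool_rot: [0.001, 0.991, 0.132, -0.005]
contact_force: [-16.1, -2.4, 10.7]
gripper_width: 0.148
grasp_force: 66.2
```

{"fn": "jog_arm", "kwargs": {
  "moves": [-0.5, 0, 0, 0, 0, 0, 0, -0.7, 0, 0, 0, 0, 0, 0, -0.7, 0, 0, 0, 0, 0, 0, -0.7, 0, -0.1, 0, 0, 0, 0, -0.1, 0, -0.3, 0, 0, 0, 0, 0, 0, 0, 0, 0, 0, 0, 0, 0, 0, 0, 0, 0, 0, 0, 0, 0, 0, 0, -0.94, 0]
}}

```text
t: 13.88
eef_pos: [0.536, -0.0163, 0.0387]
tool_rot: [-0.0, 0.986, 0.165, 0.001]
contact_force: [0.3, 0.6, -2.3]
gripper_width: 0.152
grasp_force: 64.3
```

{"fn": "jog_arm", "kwargs": {
  "moves": [0, 0, 0, 0, 0, -0.94, 0, 0, 0, 0, 0, 0, -0.94, 0, 0, 0, 0, 0, 0, -0.94, 0, 0, 0, 0, 0, 0, -0.94, 0, 0, 0, 0, 0, 0, -0.94, 0, 0, 0, 0, 0, 0, -0.94, 0, 0, 0, 0, 0, 0, -0.94, 0, 0, 0, 0, 0, 0, -0.94, 0]
}}

```text
t: 14.55
eef_pos: [0.5358, -0.0164, 0.0383]
tool_rot: [0.0, 0.909, 0.416, 0.001]
contact_force: [-0.1, 0.5, -2.1]
gripper_width: 0.147
grasp_force: 64.3
```

{"fn": "jog_arm", "kwargs": {
  "moves": [0, 0, 0, 0, 0, -0.94, 0, 0, 0, 0, 0, 0, -0.94, 0, 0, 0, 0, 0, 0, -0.94, 0, 0, 0, 0, 0, 0, -0.94, 0, 0, 0, 0, 0, 0, -0.94, 0, 0, 0, 0, 0, 0, -0.94, 0, 0, 0, 0, 0, 0, -0.94, 0, 0, 0, 0, 0, 0, -0.94, 0]
}}

```text
t: 15.22
eef_pos: [0.5358, -0.0165, 0.0383]
tool_rot: [0.0, 0.77, 0.638, 0.001]
contact_force: [0.7, -0.3, -2.4]
gripper_width: 0.15
grasp_force: 64.3
```

{"fn": "jog_arm", "kwargs": {
  "moves": [0, 0, 0, 0, 0, -0.94, 0, 0, 0, 0, 0, 0, -0.94, 0, 0, 0, 0, 0, 0, -0.94, 0, 0, 0, 0, 0, 0, -0.94, 0, 0, 0, 0, 0, 0, -0.94, 0, 0, 0, 0, 0, 0, -0.94, 0, 0, 0, 0, 0, 0, -0.94, 0, 0, 0, 0, 0, 0, -0.94, 0]
}}

```text
t: 15.88
eef_pos: [0.5358, -0.0166, 0.0383]
tool_rot: [0.001, 0.578, 0.816, 0.001]
contact_force: [-0.4, 0.3, -1.9]
gripper_width: 0.151
grasp_force: 64.3
```

{"fn": "jog_arm", "kwargs": {
  "moves": [0, 0, 0, 0, 0, -0.94, 0, 0, 0, 0, 0, 0, -0.94, 0, 0, 0, 0, 0, 0, -0.94, 0, 0, 0, 0, 0, 0, -0.94, 0, 0, 0, 0, 0, 0, -0.94, 0, 0, 0, 0, 0, 0, -0.94, 0, 0, 0, 0, 0, 0, -0.94, 0, 0, 0, 0, 0, 0, -0.94, 0]
}}

```text
t: 16.55
eef_pos: [0.5357, -0.0167, 0.0383]
tool_rot: [0.001, 0.347, 0.938, 0.001]
contact_force: [0.3, 0.8, -2.1]
gripper_width: 0.148
grasp_force: 64.3
```

{"fn": "jog_arm", "kwargs": {
  "moves": [0, 0, 0, 0, 0, -0.94, 0, 0, 0, 0, 0, 0, -0.94, 0, 0, 0, 0, 0, 0, -0.94, 0, 0, 0, 0, 0, 0, -0.94, 0, 0, 0, 0, 0, 0, -0.94, 0, 0, 0, 0, 0, 0, -0.94, 0, 0, 0, 0, 0, 0, -0.94, 0, 0, 0, 0, 0, 0, -0.94, 0]
}}

```text
t: 17.22
eef_pos: [0.5357, -0.0167, 0.0383]
tool_rot: [0.001, 0.092, 0.996, 0.001]
contact_force: [-1.4, 0.6, -2.2]
gripper_width: 0.145
grasp_force: 64.3
```

{"fn": "jog_arm", "kwargs": {
  "moves": [0, 0, 0, 0, 0, -0.94, 0, 0, 0, 0, 0, 0, -0.94, 0, 0, 0, 0, 0, 0, -0.94, 0, 0, 0, 0, 0, 0, -0.94, 0, 0, 0, 0, 0, 0, -0.94, 0, 0, 0, 0, 0, 0, -0.94, 0, 0, 0, 0, 0, 0, -0.94, 0, 0, 0, 0, 0, 0, 0, 0]
}}

```text
t: 17.88
eef_pos: [0.5354, -0.0168, 0.0381]
tool_rot: [0.001, -0.137, 0.991, 0.001]
contact_force: [-0.5, -0.4, -1.9]
gripper_width: 0.148
grasp_force: 64.3
```

```bash
cat >> h.py <<'E'
N=(.686,.0255); PA=.265
def along(d): return N[0]-d*np.cos(PA),N[1]-d*np.sin(PA)
def ov(name,items,crop=None,size=(600,600),cam="wrist"):
    f=cam=="wrist"; w=read_camera(cam); im=w["color"].copy()
    for b in items: cv2.polylines(im,[cv2.convexHull(proj(b,w,f).astype(np.float32)).astype(int)],True,(0,0,255),1)
    if crop: im=im[crop[1]:crop[3],crop[0]:crop[2]]
    cv2.imwrite(name,cv2.resize(im,size,interpolation=cv2.INTER_CUBIC)); return w
def held(yawdeg,zoff=.0293,w=None):
    o=get_obs(); w=w or read_camera("wrist")
    return fit(CAS,[*o["eef_pos"][:2],np.radians(yawdeg)],[(w,1,90)],z=o["eef_pos"][2]-zoff)
E
python3 - <<'E'
from h import *
plan((*along(.119),.03,195.2),(*along(.109),.03,195.2))
o=get_obs(); w=ov("pics/w4.png",[],(180,0,460,280))
s=read_camera("scene"); np.save("s4.npy",s,allow_pickle=True)
print(fit(CAS,[*o["eef_pos"][:2],np.radians(195.2)],[(s,0,90)],z=o["eef_pos"][2]-.0293))
E
```

```text
t 17.9 pos [ 0.5354 -0.0168  0.0381] yaw -164.28 tilt [0.0011 0.0013] w 0.148 gf 64.3 F [-0.5 -0.4 -1.9]
-> [ 5.712e-01 -5.700e-03  3.000e-02  1.952e+02] turn units -89.870 /8k rows: -0.9361 x96 | shift tot [-1.87   0.071  0.404] per row x8 [-0.2337  0.0089  0.0505]
-> [ 5.808e-01 -3.000e-03  3.000e-02  1.952e+02] turn units -0.000 /8k rows: -0.0000 x8 | shift tot [-0.5 -0.  -0. ] per row x8 [-0.0625 -0.     -0.    ]
(array([ 0.53218953, -0.01396965,  3.41620901]), [np.float64(0.861)])
```

View pics/w4.png

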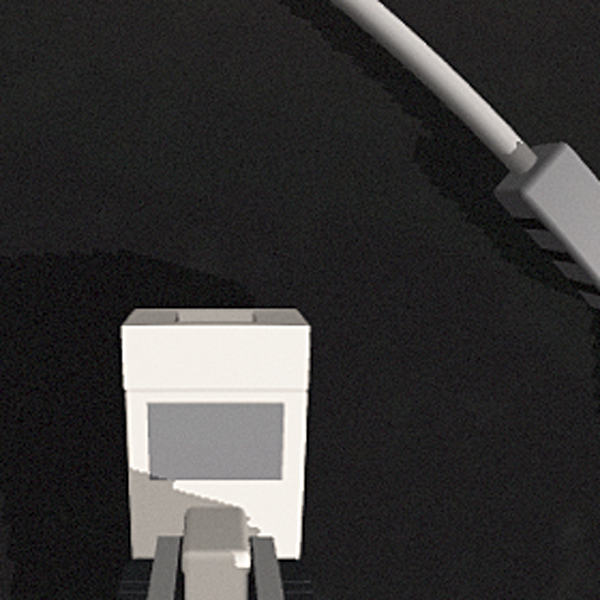

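{"fn": "jog_arm", "kwargs": {
  "moves": [0, 0.07, 0.2, 0, 0, 0.13, 0, 0, 0, 0.2, 0, 0, 0, 0, -0.6, 0, 0, 0, 0, 0, 0, -0.6, 0, 0, 0, 0, 0, 0, -0.6, 0, 0, 0, 0, 0, 0, -0.1, 0, 0, 0, 0, 0, 0, -0.1, 0, 0, 0, 0, 0, 0, -0.1, 0, 0, 0, 0, 0, 0]
}}

```text
t: 18.65
eef_pos: [0.5736, -0.0046, 0.0297]
tool_rot: [-0.001, -0.132, 0.991, -0.0]
contact_force: [-0.3, -0.1, -2.6]
gripper_width: 0.149
grasp_force: 64.3
```

{"fn": "jog_arm", "kwargs": {
  "moves": [-0.1, 0, 0, 0, 0, 0, 0, -0.1, 0, 0, 0, 0, 0, 0, -0.1, 0, 0, 0, 0, 0, 0, -0.1, 0, 0, 0, 0, 0, 0, -0.05, 0, 0, 0, 0, 0, 0, -0.05, 0, 0, 0, 0, 0, 0, 0, 0, 0, 0, 0, 0, 0, 0, 0, 0, 0, 0, 0, 0]
}}

```text
t: 19.32
eef_pos: [0.5826, -0.0024, 0.0297]
tool_rot: [-0.001, -0.132, 0.991, -0.0]
contact_force: [-4.6, -1.4, 0.6]
gripper_width: 0.15
grasp_force: 64.7
```

```bash
sed -i 's/    for g in tg:/    y=(y+90)%360-90\n    for g in tg:/' h.py; python3 - <<'E'
from h import *
plan((*along(.106),.03,195.2))
E
```

```text
t 19.3 pos [ 0.5826 -0.0024  0.0297] yaw -164.84 tilt [-0.0022 -0.0009] w 0.150 gf 64.7 F [-4.6 -1.4  0.6]
-> [ 5.837e-01 -2.300e-03  3.000e-02  1.952e+02] turn units -0.011 /8k rows: -0.0013 x8 | shift tot [-0.052 -0.009 -0.014] per row x8 [-0.0065 -0.0012 -0.0017]
```

{"fn": "jog_arm", "kwargs": {
  "moves": [-0.05, 0, 0, 0, 0, 0, 0, -0.05, 0, 0, 0, 0, 0, 0, -0.05, 0, 0, 0, 0, 0, 0, -0.05, 0, 0, 0, 0, 0, 0, -0.05, 0, 0, 0, 0, 0, 0, 0, 0, 0, 0, 0, 0, 0, 0, 0, 0, 0, 0, 0, 0, 0, 0, 0, 0, 0, 0, 0]
}}

```text
t: 19.98
eef_pos: [0.5829, -0.0023, 0.0296]
tool_rot: [-0.006, -0.132, 0.991, -0.002]
contact_force: [-21.0, -6.7, 16.3]
gripper_width: 0.147
grasp_force: 66.9
```

```bash
python3 - <<'E'
from h import *
plan((*along(.106),.03,195.2))
E
```

```text
t 20.0 pos [ 0.5829 -0.0023  0.0296] yaw -164.83 tilt [-0.0109 -0.0055] w 0.147 gf 66.9 F [-21.   -6.7  16.3]
-> [ 5.837e-01 -2.300e-03  3.000e-02  1.952e+02] turn units -0.006 /8k rows: -0.0008 x8 | shift tot [-0.041 -0.011 -0.018] per row x8 [-0.0051 -0.0014 -0.0022]
```

{"fn": "jog_arm", "kwargs": {
  "moves": [0.6, 0, 0, 0, 0, 0, 0, 0.7, 0, -0.1, 0, 0, 0, 0, 0.7, 0, -0.5, 0, 0, 0, 0, 0.2, 0, -0.5, 0, 0, 0, 0, 0, 0, -0.4, 0, 0, 0.98, 0, 0, 0, -0.3, 0, 0, 0.97, 0, 0, 0, 0, 0, 0, 0, 0, 0, 0, 0, 0, 0, 0, 0]
}}

```text
t: 20.65
eef_pos: [0.5474, -0.0121, 0.0669]
tool_rot: [0.001, -0.065, 0.998, -0.0]
contact_force: [0.8, -0.0, -2.0]
gripper_width: 0.147
grasp_force: 64.3
```

```bash
cat >> h.py <<'E'
C=np.array([.5273,-.2463]); CY=np.degrees(.1297)
def lane(i,dx=0): return C+R.from_euler("z",CY,degrees=True).apply([dx,(i)*.054,0])[:2]
E
python3 - <<'E'
from h import *
plan((.575,-.16,.065,187.4),(*lane(-1),.065,187.4),(*lane(-1),.036,187.4)); print(held(187.4))
E
```

```text
t 20.6 pos [ 0.5474 -0.0121  0.0669] yaw -172.55 tilt [ 0.0024 -0.0001] w 0.147 gf 64.3 F [ 0.8 -0.  -2. ]
-> [ 5.750e-01 -1.600e-01  6.500e-02  1.874e+02] turn units 0.013 /8k rows: 0.0016 x8 | shift tot [-0.414 -7.51   0.094] per row x8 [-0.0518 -0.9387  0.0118]
-> [ 5.343e-01 -2.998e-01  6.500e-02  1.874e+02] turn units -0.000 /8k rows: -0.0000 x8 | shift tot [ 2.919 -6.672 -0.   ] per row x8 [ 0.3649 -0.834  -0.    ]
-> [ 5.343e-01 -2.998e-01  3.600e-02  1.874e+02] turn units -0.000 /8k rows: -0.0000 x8 | shift tot [-0.    0.    1.45] per row x8 [-0.      0.      0.1813]
(array([ 0.54524572, -0.01312055,  3.27409144]), [np.float64(0.812)])
```

{"fn": "jog_arm", "kwargs": {
  "moves": [-0.05, -0.94, 0, 0, 0, 0, 0, -0.05, -0.94, 0, 0, 0, 0, 0, -0.05, -0.94, 0, 0, 0, 0, 0, -0.05, -0.94, 0, 0, 0, 0, 0, -0.05, -0.94, 0, 0, 0, 0, 0, -0.05, -0.94, 0, 0, 0, 0, 0, -0.05, -0.94, 0, 0, 0, 0, 0, -0.05, -0.94, 0, 0, 0, 0, 0]
}}

```text
t: 21.37
eef_pos: [0.5735, -0.1612, 0.0654]
tool_rot: [-0.0, -0.065, 0.998, 0.0]
contact_force: [-0.2, 0.1, -3.0]
gripper_width: 0.142
grasp_force: 64.3
```

{"fn": "jog_arm", "kwargs": {
  "moves": [0.36, -0.83, 0, 0, 0, 0, 0, 0.36, -0.83, 0, 0, 0, 0, 0, 0.36, -0.83, 0, 0, 0, 0, 0, 0.36, -0.83, 0, 0, 0, 0, 0, 0.36, -0.83, 0, 0, 0, 0, 0, 0.36, -0.83, 0, 0, 0, 0, 0, 0.36, -0.83, 0, 0, 0, 0, 0, 0.36, -0.83, 0, 0, 0, 0, 0]
}}

```text
t: 22.03
eef_pos: [0.533, -0.3002, 0.0654]
tool_rot: [-0.0, -0.065, 0.998, 0.0]
contact_force: [0.1, -0.2, -1.2]
gripper_width: 0.145
grasp_force: 64.3
```

{"fn": "jog_arm", "kwargs": {
  "moves": [0, 0, 0.3, 0, 0, 0, 0, 0, 0, 0.3, 0, 0, 0, 0, 0, 0, 0, 0, 0, 0, 0, 0, 0, 0, 0, 0, 0, 0, 0, 0, 0, 0, 0, 0, 0, 0, 0, 0, 0, 0, 0, 0, 0, 0, 0, 0, 0, 0, 0, 0, 0, 0, 0, 0, 0, 0]
}}

```text
t: 22.7
eef_pos: [0.5336, -0.2992, 0.0543]
tool_rot: [0.0, -0.064, 0.998, -0.0]
contact_force: [-0.1, -1.1, -1.6]
gripper_width: 0.149
grasp_force: 64.3
```

```bash
python3 - <<'E'
from h import *
plan((*lane(-1),.036,187.4)); o=get_obs()
p=[*o["eef_pos"][:2],np.radians(187.4)]
ov("pics/w5.png",[place([box(-62,62,-23+54*i,23+54*i,6,18)],[*C,.1297])[0][:] for i in(-1,0,1)]+place(CAS,p,o["eef_pos"][2]-.0293),(120,0,440,240),(800,600))
E
```

```text
t 22.7 pos [ 0.5336 -0.2992  0.0543] yaw -172.61 tilt [ 0.0003 -0.0003] w 0.149 gf 64.3 F [-0.1 -1.1 -1.6]
-> [ 5.343e-01 -2.998e-01  3.600e-02  1.874e+02] turn units -0.003 /8k rows: -0.0004 x8 | shift tot [-0.032 -0.037  0.916] per row x8 [-0.004  -0.0046  0.1144]
```

View pics/w5.png

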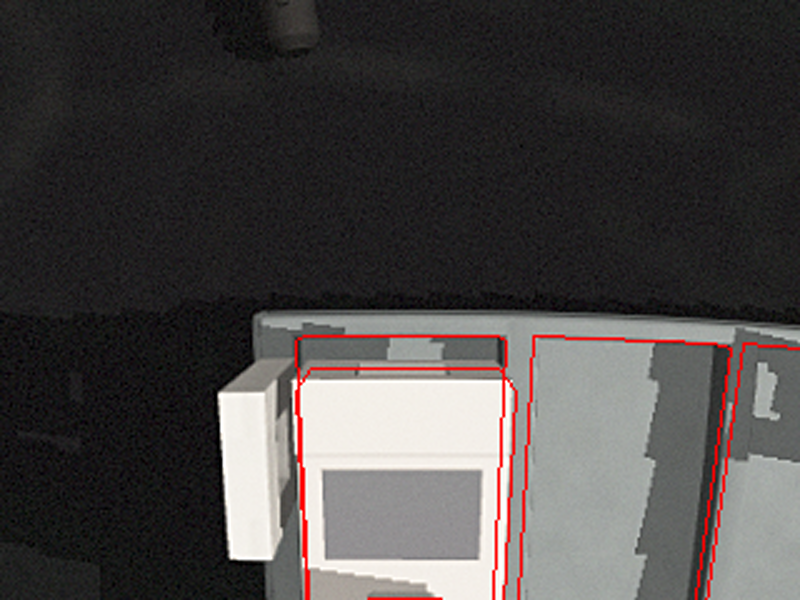

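{"fn": "jog_arm", "kwargs": {
  "moves": [0, -0.02, 0.2, 0, 0, 0, 0, 0, -0.02, 0.2, 0, 0, 0, 0, 0, 0, 0.2, 0, 0, 0, 0, 0, 0, 0.2, 0, 0, 0, 0, 0, 0, 0.12, 0, 0, 0, 0, 0, 0, 0, 0, 0, 0, 0, 0, 0, 0, 0, 0, 0, 0, 0, 0, 0, 0, 0, 0, 0]
}}

```text
t: 23.42
eef_pos: [0.5334, -0.3002, 0.0355]
tool_rot: [0.0, -0.064, 0.998, 0.0]
contact_force: [0.1, -0.1, -2.0]
gripper_width: 0.145
grasp_force: 64.4
```

{"fn": "jog_arm", "kwargs": {
  "moves": [0, 0, 0, 0, 0, 0, 0.35, 0, 0, 0, 0, 0, 0, 0.35, 0, 0, 0, 0, 0, 0, 0.35, 0, 0, -0.5, 0, 0, 0, 0.35, 0, 0, -0.9, 0, 0, 0, 0.35, 0, 0, -0.9, 0, 0, 0, 0.35, 0, 0, -0.9, 0, 0, 0, 0.6, 0, 0, -0.9, 0, 0, 0, 0.6]
}}

```text
t: 24.08
eef_pos: [0.5341, -0.3002, 0.1207]
tool_rot: [0.001, -0.064, 0.998, -0.0]
contact_force: [-0.4, 0.6, -0.5]
gripper_width: 0.597
grasp_force: 0.0
```

{"fn": "jog_arm", "kwargs": {
  "moves": [0, 0, -0.9, 0, 0, 0.95, 0.6, 0, 0, -0.9, 0, 0, 0.95, 0.6, 0, 0, -0.9, 0, 0, 0.95, 0.6, 0, 0, -0.9, 0, 0, 0.95, 0.6, 0, 0, 0, 0, 0, 0.95, 0.6, 0, 0, 0, 0, 0, 0.95, 0.6, 0, 0, 0, 0, 0, 0.95, 0.6, 0, 0, 0, 0, 0, 0.95, 0.6]
}}

```text
t: 24.75
eef_pos: [0.5338, -0.3, 0.1918]
tool_rot: [0.001, 0.201, 0.98, -0.0]
contact_force: [0.2, 0.4, 0.6]
gripper_width: 0.598
grasp_force: 0.0
```

{"fn": "jog_arm", "kwargs": {
  "moves": [0, 0, 0, 0, 0, 0.95, 0.6, 0, 0, 0, 0, 0, 0.95, 0.6, 0, 0, 0, 0, 0, 0.95, 0.6, 0, 0, 0, 0, 0, 0.95, 0.6, 0, 0, 0, 0, 0, 0.95, 0.6, 0, 0, 0, 0, 0, 0.95, 0.6, 0, 0, 0, 0, 0, 0.95, 0.6, 0, 0, 0, 0, 0, 0.95, 0.6]
}}

```text
t: 25.42
eef_pos: [0.5338, -0.2998, 0.1917]
tool_rot: [0.001, 0.451, 0.893, 0.0]
contact_force: [0.4, -0.1, -0.5]
gripper_width: 0.599
grasp_force: 0.0
```

{"fn": "jog_arm", "kwargs": {
  "moves": [0, 0, 0, 0, 0, 0.95, 0.6, 0, 0, 0, 0, 0, 0.95, 0.6, 0, 0, 0, 0, 0, 0, 0.6, 0, 0, 0, 0, 0, 0, 0.6, 0, 0, 0, 0, 0, 0, 0.6, 0, 0, 0, 0, 0, 0, 0.6, 0, 0, 0, 0, 0, 0, 0.6, 0, 0, 0, 0, 0, 0, 0.6]
}}

```text
t: 26.08
eef_pos: [0.5334, -0.3002, 0.1897]
tool_rot: [-0.0, 0.508, 0.862, 0.0]
contact_force: [-0.1, -0.8, 0.3]
gripper_width: 0.601
grasp_force: 0.0
```

```bash
cat >> h.py <<'E'
def tryfit(n,m,p,v,z=0):
    try:
        x,i=fit(m,p,v,z); print(n,np.round(x[:2],4),"%.2f"%np.degrees(x[2]),i)
    except Exception as e: print(n,"err",e)
E
python3 - <<'E'
from h import *
t=read_camera("top");s=read_camera("scene")
tryfit("C",CAS,[.4333,.1593,-1.07],[(t,0,90)]);tryfit("C",CAS,[.4333,.1593,-1.07],[(s,0,90)])
tryfit("B",CAS,[.444,.33,-1.09],[(t,0,90)]);tryfit("B",CAS,[.444,.33,-1.09],[(s,0,90)])
tryfit("rod",ROD,[.429,.054,-2.005],[(t,0,60)],.01)
plan((.4333,.1593,.12,118.7),(.4333,.1593,.029,118.7))
np.save("t6.npy",t,allow_pickle=True)
E
```

```text
C [0.4335 0.1597] -61.32 [np.float64(0.915)]
C [0.4329 0.1625] -63.09 [np.float64(0.863)]
B [0.4443 0.3308] -62.25 [np.float64(0.947)]
B [0.4447 0.3311] -63.04 [np.float64(0.926)]
rod [0.4293 0.0548] -114.83 [np.float64(0.805)]
t 26.2 pos [ 0.5334 -0.3002  0.1896] yaw 118.97 tilt [-0.0001  0.0002] w 0.603 gf 0.0 F [ 0.3 -0.7  0.2]
-> [  0.4333   0.1593   0.12   118.7   ] turn units 0.067 /8k rows: 0.0084 x8 | shift tot [22.554  6.643  3.482] per row x24 [0.9397 0.2768 0.1451]
-> [4.333e-01 1.593e-01 2.900e-02 1.187e+02] turn units -0.000 /8k rows: -0.0000 x8 | shift tot [0.   0.   4.55] per row x8 [0.     0.     0.5688]
```

{"fn": "jog_arm", "kwargs": {
  "moves": [0.94, 0.28, 0.145, 0, 0, 0, 0.6, 0.94, 0.28, 0.145, 0, 0, 0, 0.6, 0.94, 0.28, 0.145, 0, 0, 0, 0.6, 0.94, 0.28, 0.145, 0, 0, 0, 0.6, 0.94, 0.28, 0.145, 0, 0, 0, 0.6, 0.94, 0.28, 0.145, 0, 0, 0, 0.6, 0.94, 0.28, 0.145, 0, 0, 0, 0.6, 0.94, 0.28, 0.145, 0, 0, 0, 0.6]
}}

```text
t: 26.85
eef_pos: [0.4995, -0.146, 0.1664]
tool_rot: [0.0, 0.508, 0.861, 0.0]
contact_force: [0.2, 0.3, 1.0]
gripper_width: 0.599
grasp_force: 0.0
```

{"fn": "jog_arm", "kwargs": {
  "moves": [0.94, 0.28, 0.145, 0, 0, 0, 0.6, 0.94, 0.28, 0.145, 0, 0, 0, 0.6, 0.94, 0.28, 0.145, 0, 0, 0, 0.6, 0.94, 0.28, 0.145, 0, 0, 0, 0.6, 0.94, 0.28, 0.145, 0, 0, 0, 0.6, 0.94, 0.28, 0.145, 0, 0, 0, 0.6, 0.94, 0.28, 0.145, 0, 0, 0, 0.6, 0.94, 0.28, 0.145, 0, 0, 0, 0.6]
}}

```text
t: 27.52
eef_pos: [0.466, 0.0073, 0.1433]
tool_rot: [0.0, 0.508, 0.861, 0.0]
contact_force: [-0.2, -0.1, 0.2]
gripper_width: 0.597
grasp_force: 0.0
```

{"fn": "jog_arm", "kwargs": {
  "moves": [0.94, 0.28, 0.145, 0, 0, 0, 0.6, 0.94, 0.28, 0.145, 0, 0, 0, 0.6, 0.94, 0.27, 0.145, 0, 0, 0, 0.6, 0.94, 0.27, 0.145, 0, 0, 0, 0.6, 0.94, 0.27, 0.145, 0, 0, 0, 0.6, 0.94, 0.27, 0.145, 0, 0, 0, 0.6, 0.94, 0.27, 0.145, 0, 0, 0, 0.6, 0.94, 0.27, 0.145, 0, 0, 0, 0.6]
}}

```text
t: 28.18
eef_pos: [0.4314, 0.1601, 0.1201]
tool_rot: [0.0, 0.508, 0.861, 0.0]
contact_force: [-0.4, -0.6, -0.5]
gripper_width: 0.602
grasp_force: 0.0
```

{"fn": "jog_arm", "kwargs": {
  "moves": [0, 0, 0, 0, 0, 0, 0.6, 0, 0, 0, 0, 0, 0, 0.6, 0, 0, 0, 0, 0, 0, 0.6, 0, 0, 0, 0, 0, 0, 0.6, 0, 0, 0, 0, 0, 0, 0.6, 0, 0, 0, 0, 0, 0, 0.6, 0, 0, 0, 0, 0, 0, 0.6, 0, 0, 0, 0, 0, 0, 0.6]
}}

```text
t: 28.85
eef_pos: [0.4317, 0.1587, 0.1201]
tool_rot: [0.0, 0.508, 0.861, -0.0]
contact_force: [-0.2, 0.7, 1.2]
gripper_width: 0.602
grasp_force: 0.0
```

```bash
python3 - <<'E'
from h import *
w=read_camera("wrist")
tryfit("C",CAS,[.4333,.1593,-1.07],[(w,1,90)]); tryfit("B",CAS,[.444,.33,-1.09],[(w,1,90)])
plan((.4333,.1593,.029,118.7))
E
```

```text
C [0.4338 0.1584] -61.33 [np.float64(0.976)]
B [0.4448 0.3305] -63.30 [np.float64(0.986)]
t 28.9 pos [0.4316 0.1588 0.1201] yaw 118.92 tilt [ 0.     -0.0001] w 0.604 gf 0.0 F [-0.6 -0.3 -0.2]
-> [4.333e-01 1.593e-01 2.900e-02 1.187e+02] turn units 0.056 /8k rows: 0.0070 x8 | shift tot [-0.018  0.085  4.556] per row x8 [-0.0023  0.0106  0.5695]
```

{"fn": "jog_arm", "kwargs": {
  "moves": [-0.05, 0.09, 0.65, 0, 0, 0.05, 0.6, 0, 0, 0.65, 0, 0, 0, 0.6, 0, 0, 0.65, 0, 0, 0, 0.6, 0, 0, 0.65, 0, 0, 0, 0.6, 0, 0, 0.65, 0, 0, 0, 0.6, 0, 0, 0.65, 0, 0, 0, 0.6, 0, 0, 0.65, 0, 0, 0, 0.6, 0, 0, 0, 0, 0, 0, 0.4]
}}

```text
t: 29.57
eef_pos: [0.4324, 0.1584, 0.0274]
tool_rot: [-0.001, 0.509, 0.861, -0.001]
contact_force: [-0.7, -0.1, 0.4]
gripper_width: 0.476
grasp_force: 0.0
```

{"fn": "jog_arm", "kwargs": {
  "moves": [0, 0, 0, 0, 0, 0, 0, 0, 0, 0, 0, 0, 0, 0, 0, 0, 0, 0, 0, 0, 0, 0, 0, 0, 0, 0, 0, 0, 0, 0, 0, 0, 0, 0, 0, 0, 0, 0, 0, 0, 0, 0, 0, 0, 0, 0, 0, 0, 0, 0, 0, 0, 0, 0, 0, 0]
}}

```text
t: 30.23
eef_pos: [0.4342, 0.1593, 0.0297]
tool_rot: [0.0, 0.509, 0.86, 0.0]
contact_force: [-0.8, -0.2, 6.3]
gripper_width: 0.151
grasp_force: 62.9
```

```bash
python3 - <<'E'
from h import *
plan((*along(.165),.04,195.2))
E
```

```text
t 30.2 pos [0.4342 0.1593 0.0297] yaw 118.74 tilt [0.0012 0.0001] w 0.151 gf 62.9 F [-0.8 -0.2  6.3]
-> [ 5.268e-01 -1.770e-02  4.000e-02  1.952e+02] turn units -19.114 /8k rows: -0.7964 x24 | shift tot [-2.147 -9.754 -0.515] per row x16 [-0.1342 -0.6096 -0.0322]
```

{"fn": "jog_arm", "kwargs": {
  "moves": [0, 0, -0.4, 0, 0, 0, 0, 0, 0, -0.2, 0, 0, 0, 0, -0.54, 0.98, 0, 0, 0, 0, 0, -0.54, 0.98, 0, 0, 0, 0, 0, -0.54, 0.98, 0, 0, 0, 0, 0, -0.54, 0.98, 0, 0, 0, 0, 0, 0, 0, 0, 0, 0, -0.955, 0, 0, 0, 0, 0, 0, -0.955, 0]
}}

```text
t: 30.9
eef_pos: [0.5244, 0.1586, 0.0413]
tool_rot: [0.0, 0.45, 0.893, 0.0]
contact_force: [-0.4, 0.4, -1.3]
gripper_width: 0.148
grasp_force: 61.7
```

{"fn": "jog_arm", "kwargs": {
  "moves": [0, 0, 0, 0, 0, -0.955, 0, 0, 0, 0, 0, 0, -0.955, 0, 0, 0, 0, 0, 0, -0.955, 0, 0, 0, 0, 0, 0, -0.955, 0, 0, 0, 0, 0, 0, -0.955, 0, 0, 0, 0, 0, 0, -0.955, 0, 0, 0, 0, 0, 0, -0.955, 0, 0, 0, 0, 0, 0, -0.955, 0]
}}

```text
t: 31.57
eef_pos: [0.5229, 0.1585, 0.0412]
tool_rot: [-0.0, 0.198, 0.98, -0.0]
contact_force: [0.1, 0.3, -2.1]
gripper_width: 0.148
grasp_force: 61.7
```

{"fn": "jog_arm", "kwargs": {
  "moves": [0, 0, 0, 0, 0, -0.955, 0, 0, 0, 0, 0, 0, -0.955, 0, 0, 0, 0, 0, 0, -0.955, 0, 0, 0, 0, 0, 0, -0.955, 0, 0, 0, 0, 0, 0, -0.955, 0, 0, 0, 0, 0, 0, -0.955, 0, 0, 0, 0, 0, 0, -0.955, 0, 0, 0, 0, 0, 0, -0.955, 0]
}}

```text
t: 32.23
eef_pos: [0.5229, 0.1584, 0.0412]
tool_rot: [-0.0, -0.067, 0.998, -0.0]
contact_force: [-0.8, -0.6, -2.4]
gripper_width: 0.15
grasp_force: 61.7
```

{"fn": "jog_arm", "kwargs": {
  "moves": [0, 0, 0, 0, 0, -0.955, 0, 0, 0, 0, 0, 0, -0.955, 0, 0.22, -0.86, 0, 0, 0, 0, 0, 0.22, -0.86, 0, 0, 0, 0, 0, 0.22, -0.86, 0, 0, 0, 0, 0, 0.22, -0.86, 0, 0, 0, 0, 0, 0.22, -0.86, 0, 0, 0, 0, 0, 0.22, -0.86, 0, 0, 0, 0, 0]
}}

```text
t: 32.9
eef_pos: [0.5243, 0.0511, 0.0412]
tool_rot: [-0.0, -0.132, 0.991, -0.0]
contact_force: [0.0, 1.3, -2.1]
gripper_width: 0.147
grasp_force: 61.7
```

{"fn": "jog_arm", "kwargs": {
  "moves": [0.22, -0.86, 0, 0, 0, 0, 0, 0.22, -0.86, 0, 0, 0, 0, 0, 0.22, -0.86, 0, 0, 0, 0, 0, 0.22, -0.86, 0, 0, 0, 0, 0, 0, 0, 0, 0, 0, 0, 0, 0, 0, 0, 0, 0, 0, 0, 0, 0, 0, 0, 0, 0, 0, 0, 0, 0, 0, 0, 0, 0]
}}

```text
t: 33.57
eef_pos: [0.5255, -0.0175, 0.0414]
tool_rot: [0.0, -0.133, 0.991, 0.0]
contact_force: [0.7, -0.3, -1.4]
gripper_width: 0.152
grasp_force: 61.7
```

```bash
python3 - <<'E'
from h import *
plan((*along(.119),.0301,195.2))
o=get_obs();s=read_camera("scene");t=read_camera("top")
tryfit("held",CAS,[*o["eef_pos"][:2],np.radians(195.2)],[(t,0,90)],o["eef_pos"][2]-.0295)
tryfit("rod",ROD,[.429,.054,-2.005],[(t,0,60)],.01)
E
```

```text
t 33.6 pos [ 0.5255 -0.0175  0.0414] yaw -164.77 tilt [0.0003 0.0006] w 0.152 gf 61.7 F [ 0.7 -0.3 -1.4]
-> [ 5.712e-01 -5.700e-03  3.010e-02  1.952e+02] turn units 0.008 /8k rows: 0.0010 x8 | shift tot [-2.357 -0.025  0.564] per row x8 [-0.2946 -0.0032  0.0705]
held [ 0.5234 -0.0992] 214.65 [np.float64(0.01)]
rod [0.4293 0.0548] -114.82 [np.float64(0.803)]
```

{"fn": "jog_arm", "kwargs": {
  "moves": [0, -0.02, 0.3, 0, 0, 0, 0, 0, 0, 0.26, 0, 0, 0, 0, -0.2, 0, 0, 0, 0, 0, 0, -0.6, 0, 0, 0, 0, 0, 0, -0.6, 0, 0, 0, 0, 0, 0, -0.6, 0, 0, 0, 0, 0, 0, -0.36, 0, 0, 0, 0, 0, 0, -0.1, 0, 0, 0, 0, 0, 0]
}}

```text
t: 34.33
eef_pos: [0.5741, -0.0054, 0.0296]
tool_rot: [0.0, -0.132, 0.991, 0.0]
contact_force: [-3.4, -2.0, 5.1]
gripper_width: 0.155
grasp_force: 62.9
```

{"fn": "jog_arm", "kwargs": {
  "moves": [-0.1, 0, 0, 0, 0, 0, 0, -0.1, 0, 0, 0, 0, 0, 0, -0.1, 0, 0, 0, 0, 0, 0, -0.1, 0, 0, 0, 0, 0, 0, -0.05, 0, 0, 0, 0, 0, 0, -0.05, 0, 0, 0, 0, 0, 0, -0.05, 0, 0, 0, 0, 0, 0, 0, 0, 0, 0, 0, 0, 0]
}}

```text
t: 35.0
eef_pos: [0.5808, -0.0038, 0.0296]
tool_rot: [-0.003, -0.132, 0.991, -0.001]
contact_force: [-10.1, -1.0, 8.8]
gripper_width: 0.152
grasp_force: 63.6
```

{"fn": "jog_arm", "kwargs": {
  "moves": [-0.05, 0, 0, 0, 0, 0, 0, -0.05, 0, 0, 0, 0, 0, 0, 0, 0, 0, 0, 0, 0, 0, 0, 0, 0, 0, 0, 0, 0, 0, 0, 0, 0, 0, 0, 0, 0, 0, 0, 0, 0, 0, 0, 0, 0, 0, 0, 0, 0, 0, 0, 0, 0, 0, 0, 0, 0]
}}

```text
t: 35.67
eef_pos: [0.5819, -0.0036, 0.0297]
tool_rot: [-0.003, -0.132, 0.991, -0.001]
contact_force: [-13.3, -3.3, 11.9]
gripper_width: 0.145
grasp_force: 64.2
```

{"fn": "jog_arm", "kwargs": {
  "moves": [-0.05, 0, 0, 0, 0, 0, 0, -0.05, 0, 0, 0, 0, 0, 0, -0.05, 0, 0, 0, 0, 0, 0, 0, 0, 0, 0, 0, 0, 0, 0, 0, 0, 0, 0, 0, 0, 0, 0, 0, 0, 0, 0, 0, 0, 0, 0, 0, 0, 0, 0, 0, 0, 0, 0, 0, 0, 0]
}}

```text
t: 36.33
eef_pos: [0.582, -0.0035, 0.0297]
tool_rot: [-0.006, -0.132, 0.991, -0.002]
contact_force: [-23.4, -7.1, 22.8]
gripper_width: 0.149
grasp_force: 65.6
```

{"fn": "jog_arm", "kwargs": {
  "moves": [0.6, 0, 0, 0, 0, 0, 0, 0.7, 0, 0, 0, 0, 0, 0, 0.7, 0, 0, 0, 0, 0, 0, 0.7, 0, -0.1, 0, 0, 0, 0, 0.1, 0, -0.3, 0, 0, 0, 0, 0, 0, 0, 0, 0, 0, 0, 0, 0, 0, 0, 0, 0, 0, 0, 0, 0, 0, 0, 0.94, 0]
}}

```text
t: 37.0
eef_pos: [0.5358, -0.0164, 0.0381]
tool_rot: [0.001, -0.099, 0.995, 0.0]
contact_force: [0.6, -0.1, -1.9]
gripper_width: 0.147
grasp_force: 62.0
```

{"fn": "jog_arm", "kwargs": {
  "moves": [0, 0, 0, 0, 0, 0.94, 0, 0, 0, 0, 0, 0, 0.94, 0, 0, 0, 0, 0, 0, 0.94, 0, 0, 0, 0, 0, 0, 0.94, 0, 0, 0, 0, 0, 0, 0.94, 0, 0, 0, 0, 0, 0, 0.94, 0, 0, 0, 0, 0, 0, 0.94, 0, 0, 0, 0, 0, 0, 0.94, 0]
}}

```text
t: 37.67
eef_pos: [0.5358, -0.016, 0.038]
tool_rot: [0.001, 0.164, 0.986, 0.0]
contact_force: [0.4, 0.7, -1.8]
gripper_width: 0.15
grasp_force: 62.0
```

{"fn": "jog_arm", "kwargs": {
  "moves": [0, 0, 0, 0, 0, 0.94, 0, 0, 0, 0, 0, 0, 0.94, 0, 0, 0, 0, 0, 0, 0.94, 0, 0, 0, 0, 0, 0, 0.94, 0, 0, 0, 0, 0, 0, 0.94, 0, 0, 0, 0, 0, 0, 0.94, 0, 0, 0, 0, 0, 0, 0.94, 0, 0, 0, 0, 0, 0, 0.94, 0]
}}

```text
t: 38.33
eef_pos: [0.5358, -0.0159, 0.038]
tool_rot: [0.0, 0.414, 0.91, 0.001]
contact_force: [0.5, 0.1, -2.5]
gripper_width: 0.147
grasp_force: 62.0
```

{"fn": "jog_arm", "kwargs": {
  "moves": [0, 0, 0, 0, 0, 0.94, 0, 0, 0, 0, 0, 0, 0.94, 0, 0, 0, 0, 0, 0, 0.94, 0, 0, 0, 0, 0, 0, 0.94, 0, 0, 0, 0, 0, 0, 0.94, 0, 0, 0, 0, 0, 0, 0.94, 0, 0, 0, 0, 0, 0, 0.94, 0, 0, 0, 0, 0, 0, 0.94, 0]
}}

```text
t: 39.0
eef_pos: [0.5358, -0.0158, 0.038]
tool_rot: [0.0, 0.636, 0.772, 0.001]
contact_force: [-0.1, -0.0, -2.0]
gripper_width: 0.15
grasp_force: 62.0
```

{"fn": "jog_arm", "kwargs": {
  "moves": [0, 0, 0, 0, 0, 0.94, 0, 0, 0, 0, 0, 0, 0.94, 0, 0, 0, 0, 0, 0, 0.94, 0, 0, 0, 0, 0, 0, 0.94, 0, 0, 0, 0, 0, 0, 0.94, 0, 0, 0, 0, 0, 0, 0.94, 0, 0, 0, 0, 0, 0, 0.94, 0, 0, 0, 0, 0, 0, 0.94, 0]
}}

```text
t: 39.67
eef_pos: [0.5358, -0.0157, 0.038]
tool_rot: [0.0, 0.814, 0.58, 0.001]
contact_force: [-1.0, 0.2, -2.3]
gripper_width: 0.148
grasp_force: 62.0
```

{"fn": "jog_arm", "kwargs": {
  "moves": [0, 0, 0, 0, 0, 0.94, 0, 0, 0, 0, 0, 0, 0.94, 0, 0, 0, 0, 0, 0, 0.94, 0, 0, 0, 0, 0, 0, 0.94, 0, 0, 0, 0, 0, 0, 0.94, 0, 0, 0, 0, 0, 0, 0.94, 0, 0, 0, 0, 0, 0, 0.94, 0, 0, 0, 0, 0, 0, 0.94, 0]
}}

```text
t: 40.33
eef_pos: [0.5358, -0.0156, 0.038]
tool_rot: [-0.0, 0.937, 0.349, 0.001]
contact_force: [-0.4, 0.6, -1.7]
gripper_width: 0.149
grasp_force: 62.0
```

{"fn": "jog_arm", "kwargs": {
  "moves": [0, 0, 0, 0, 0, 0.94, 0, 0, 0, 0, 0, 0, 0.94, 0, 0, 0, 0, 0, 0, 0.94, 0, 0, 0, 0, 0, 0, 0.94, 0, 0, 0, 0, 0, 0, 0.94, 0, 0, 0, 0, 0, 0, 0.94, 0, 0, 0, 0, 0, 0, 0.82, 0, 0, 0, 0, 0, 0, 0, 0]
}}

```text
t: 41.0
eef_pos: [0.5357, -0.0155, 0.038]
tool_rot: [-0.0, 0.991, 0.132, 0.001]
contact_force: [0.6, -0.3, -1.0]
gripper_width: 0.147
grasp_force: 62.0
```

```bash
python3 - <<'E'
from h import *
plan((*along(.119),.0301,15.2))
w=ov("pics/w6.png",[],(180,0,460,280)); o=get_obs()
for thr in (60,90): tryfit("held",CAS,[*o["eef_pos"][:2],np.radians(15.2)],[(w,1,thr)],o["eef_pos"][2]-.0295)
E
```

```text
t 41.0 pos [ 0.5357 -0.0155  0.038 ] yaw 15.13 tilt [0.0013 0.0005] w 0.147 gf 62.0 F [ 0.6 -0.3 -1. ]
-> [ 5.712e-01 -5.700e-03  3.010e-02  1.520e+01] turn units -0.017 /8k rows: -0.0021 x8 | shift tot [ 1.838 -0.012  0.397] per row x8 [ 0.2297 -0.0015  0.0496]
held [ 0.5344 -0.0163] 14.89 [np.float64(0.817)]
held [ 0.5344 -0.0163] 14.89 [np.float64(0.81)]
```

View pics/w6.png

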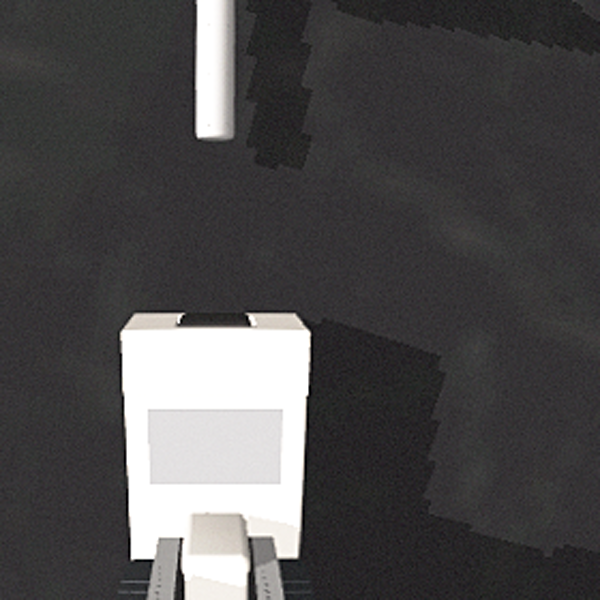

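{"fn": "jog_arm", "kwargs": {
  "moves": [0, -0.01, 0.2, 0, 0, -0.02, 0, 0, 0, 0.2, 0, 0, 0, 0, 0.2, 0, 0, 0, 0, 0, 0, 0.5, 0, 0, 0, 0, 0, 0, 0.5, 0, 0, 0, 0, 0, 0, 0.5, 0, 0, 0, 0, 0, 0, 0.14, 0, 0, 0, 0, 0, 0, 0.1, 0, 0, 0, 0, 0, 0]
}}

```text
t: 41.72
eef_pos: [0.5725, -0.0058, 0.0296]
tool_rot: [-0.0, 0.991, 0.133, 0.0]
contact_force: [-3.9, 0.2, 5.2]
gripper_width: 0.145
grasp_force: 63.0
```

{"fn": "jog_arm", "kwargs": {
  "moves": [0.1, 0, 0, 0, 0, 0, 0, 0.1, 0, 0, 0, 0, 0, 0, 0.1, 0, 0, 0, 0, 0, 0, 0.1, 0, 0, 0, 0, 0, 0, 0.05, 0, 0, 0, 0, 0, 0, 0.05, 0, 0, 0, 0, 0, 0, 0.05, 0, 0, 0, 0, 0, 0, 0, 0, 0, 0, 0, 0, 0]
}}

```text
t: 42.38
eef_pos: [0.5801, -0.004, 0.0296]
tool_rot: [0.001, 0.991, 0.133, -0.003]
contact_force: [-8.2, -0.6, 7.0]
gripper_width: 0.145
grasp_force: 63.2
```

{"fn": "jog_arm", "kwargs": {
  "moves": [0.05, 0, 0, 0, 0, 0, 0, 0.05, 0, 0, 0, 0, 0, 0, 0.05, 0, 0, 0, 0, 0, 0, 0, 0, 0, 0, 0, 0, 0, 0, 0, 0, 0, 0, 0, 0, 0, 0, 0, 0, 0, 0, 0, 0, 0, 0, 0, 0, 0, 0, 0, 0, 0, 0, 0, 0, 0]
}}

```text
t: 43.05
eef_pos: [0.5822, -0.0034, 0.0296]
tool_rot: [0.001, 0.991, 0.132, -0.003]
contact_force: [-11.4, -1.9, 9.2]
gripper_width: 0.15
grasp_force: 63.8
```

{"fn": "jog_arm", "kwargs": {
  "moves": [0.05, 0, 0, 0, 0, 0, 0, 0.05, 0, 0, 0, 0, 0, 0, 0.05, 0, 0, 0, 0, 0, 0, 0.05, 0, 0, 0, 0, 0, 0, 0, 0, 0, 0, 0, 0, 0, 0, 0, 0, 0, 0, 0, 0, 0, 0, 0, 0, 0, 0, 0, 0, 0, 0, 0, 0, 0, 0]
}}

```text
t: 43.72
eef_pos: [0.5823, -0.0034, 0.0297]
tool_rot: [0.002, 0.991, 0.132, -0.007]
contact_force: [-23.4, -3.7, 23.1]
gripper_width: 0.152
grasp_force: 65.6
```

{"fn": "jog_arm", "kwargs": {
  "moves": [-0.6, 0, 0, 0, 0, 0, 0, -0.7, 0, -0.1, 0, 0, 0, 0, -0.7, 0, -0.5, 0, 0, 0, 0, -0.3, 0, -0.5, 0, 0, 0, 0, 0, 0, -0.4, 0, 0, 0.98, 0, 0, 0, -0.3, 0, 0, 0.97, 0, 0, 0, 0, 0, 0, 0, 0, 0, 0, 0, 0, 0, 0, 0]
}}

```text
t: 44.38
eef_pos: [0.5459, -0.0134, 0.0665]
tool_rot: [0.0, 0.998, 0.066, 0.001]
contact_force: [-0.0, -0.1, -2.0]
gripper_width: 0.149
grasp_force: 62.0
```

```bash
python3 - <<'E'
from h import *
plan((.575,-.16,.065,7.4),(*lane(0),.065,7.4),(*lane(0),.036,7.4))
E
```

```text
t 44.4 pos [ 0.5459 -0.0134  0.0665] yaw 7.55 tilt [ 0.0019 -0.0001] w 0.149 gf 62.0 F [-0.  -0.1 -2. ]
-> [ 0.575 -0.16   0.065  7.4  ] turn units 0.037 /8k rows: 0.0046 x8 | shift tot [0.502 7.454 0.075] per row x8 [0.0627 0.9318 0.0094]
-> [ 0.5273 -0.2463  0.065   7.4   ] turn units -0.000 /8k rows: -0.0000 x8 | shift tot [-2.921  3.972 -0.   ] per row x8 [-0.3651  0.4965 -0.    ]
-> [ 0.5273 -0.2463  0.036   7.4   ] turn units -0.000 /8k rows: -0.0000 x8 | shift tot [0.   0.   1.45] per row x8 [0.     0.     0.1813]
```

{"fn": "jog_arm", "kwargs": {
  "moves": [0.06, 0.93, 0, 0, 0, 0.03, 0, 0.06, 0.93, 0, 0, 0, 0, 0, 0.06, 0.93, 0, 0, 0, 0, 0, 0.06, 0.93, 0, 0, 0, 0, 0, 0.06, 0.93, 0, 0, 0, 0, 0, 0.06, 0.93, 0, 0, 0, 0, 0, 0.06, 0.93, 0, 0, 0, 0, 0, 0.06, 0.93, 0, 0, 0, 0, 0]
}}

```text
t: 45.05
eef_pos: [0.5735, -0.1608, 0.0652]
tool_rot: [-0.0, 0.998, 0.065, -0.0]
contact_force: [0.6, 0.3, -1.9]
gripper_width: 0.149
grasp_force: 62.0
```

{"fn": "jog_arm", "kwargs": {
  "moves": [-0.58, 0.8, 0, 0, 0, 0, 0, -0.58, 0.8, 0, 0, 0, 0, 0, -0.58, 0.8, 0, 0, 0, 0, 0, -0.58, 0.8, 0, 0, 0, 0, 0, -0.58, 0.8, 0, 0, 0, 0, 0, 0, 0, 0, 0, 0, 0, 0, 0, 0, 0.2, 0, 0, 0, 0, 0, 0, 0.2, 0, 0, 0, 0]
}}

```text
t: 45.72
eef_pos: [0.5267, -0.2461, 0.0575]
tool_rot: [-0.0, 0.998, 0.064, 0.0]
contact_force: [-0.3, 0.1, -1.6]
gripper_width: 0.151
grasp_force: 62.1
```

{"fn": "jog_arm", "kwargs": {
  "moves": [0, 0, 0.2, 0, 0, 0, 0, 0, 0, 0, 0, 0, 0, 0, 0, 0, 0, 0, 0, 0, 0, 0, 0, 0, 0, 0, 0, 0, 0, 0, 0, 0, 0, 0, 0, 0, 0, 0, 0, 0, 0, 0, 0, 0, 0, 0, 0, 0, 0, 0, 0, 0, 0, 0, 0, 0]
}}

```text
t: 46.38
eef_pos: [0.5262, -0.2467, 0.0541]
tool_rot: [0.0, 0.998, 0.064, 0.0]
contact_force: [0.1, -0.6, -1.8]
gripper_width: 0.147
grasp_force: 62.1
```

```bash
python3 - <<'E'
from h import *
plan((*lane(0),.036,7.4)); o=get_obs()
w=read_camera("wrist"); np.save("w7.npy",w,allow_pickle=True)
for thr in (60,90): tryfit("A in lane",CAS,[*lane(-1),np.radians(7.4)],[(w,1,thr)],.006)
E
```

```text
t 46.4 pos [ 0.5262 -0.2467  0.0541] yaw 7.32 tilt [ 0.0003 -0.0002] w 0.147 gf 62.1 F [ 0.1 -0.6 -1.8]
-> [ 0.5273 -0.2463  0.036   7.4   ] turn units -0.021 /8k rows: -0.0026 x8 | shift tot [ 0.056 -0.013  0.904] per row x8 [ 0.0069 -0.0016  0.113 ]
A in lane [ 0.5458 -0.3022] 6.21 [np.float64(0.264)]
A in lane [ 0.5455 -0.3012] 4.92 [np.float64(0.27)]
```

Descend, release, lift and turn for the last cassette.

{"fn": "jog_arm", "kwargs": {
  "moves": [0.05, -0.01, 0.2, 0, 0, 0, 0, 0, 0, 0.2, 0, 0, 0, 0, 0, 0, 0.2, 0, 0, 0, 0, 0, 0, 0.2, 0, 0, 0, 0, 0, 0, 0.1, 0, 0, 0, 0, 0, 0, 0, 0, 0, 0, 0, 0, 0, 0, 0, 0, 0, 0, 0, 0, 0, 0, 0, 0, 0]
}}

```text
t: 47.1
eef_pos: [0.5271, -0.2463, 0.0357]
tool_rot: [-0.0, 0.998, 0.064, -0.0]
contact_force: [-0.5, 0.5, -1.9]
gripper_width: 0.146
grasp_force: 62.0
```

{"fn": "jog_arm", "kwargs": {
  "moves": [0, 0, 0, 0, 0, 0, 0.35, 0, 0, 0, 0, 0, 0, 0.35, 0, 0, 0, 0, 0, 0, 0.35, 0, 0, -0.5, 0, 0, 0, 0.35, 0, 0, -0.9, 0, 0, 0, 0.35, 0, 0, -0.9, 0, 0, 0, 0.35, 0, 0, -0.9, 0, 0, 0, 0.6, 0, 0, -0.9, 0, 0, 0, 0.6]
}}

```text
t: 47.77
eef_pos: [0.5272, -0.2463, 0.1196]
tool_rot: [0.0, 0.998, 0.064, 0.0]
contact_force: [-0.4, 0.6, -0.1]
gripper_width: 0.602
grasp_force: 0.0
```

{"fn": "jog_arm", "kwargs": {
  "moves": [0, 0, -0.9, 0, 0, 0, 0.6, 0, 0, -0.9, 0, 0, 0, 0.6, 0, 0, -0.9, 0, 0, 0, 0.6, 0, 0, 0, 0, 0, -0.9, 0.6, 0, 0, 0, 0, 0, -0.9, 0.6, 0, 0, 0, 0, 0, -0.9, 0.6, 0, 0, 0, 0, 0, -0.9, 0.6, 0, 0, 0, 0, 0, -0.9, 0.6]
}}

```text
t: 48.43
eef_pos: [0.5272, -0.2463, 0.1729]
tool_rot: [0.0, 0.975, 0.221, 0.0]
contact_force: [0.5, -0.2, 0.4]
gripper_width: 0.6
grasp_force: 0.0
```

```bash
python3 - <<'E'
from h import *
t=read_camera("top");s=read_camera("scene");w=read_camera("wrist")
tryfit("B",CAS,[.4445,.3305,-1.1],[(t,0,90)]);tryfit("B",CAS,[.4445,.3305,-1.1],[(s,0,90)])
tryfit("rod",ROD,[.429,.054,-2.005],[(t,0,60)],.01)
plan((.4446,.3303,.12,117))
E
```

```text
B [0.4443 0.3312] -61.75 [np.float64(0.946)]
B [0.4445 0.3309] -62.87 [np.float64(0.924)]
rod [0.4298 0.0542] -115.19 [np.float64(0.801)]
t 48.6 pos [ 0.5271 -0.2464  0.1726] yaw 25.22 tilt [ 0.0006 -0.0002] w 0.600 gf 0.0 F [-0.4  0.4  0. ]
-> [  0.4446   0.3303   0.12   117.    ] turn units -22.945 /8k rows: -0.9561 x24 | shift tot [27.564  9.413  2.629] per row x32 [0.8614 0.2942 0.0822]
```

{"fn": "jog_arm", "kwargs": {
  "moves": [0, 0, 0, 0, 0, -0.956, 0.6, 0, 0, 0, 0, 0, -0.956, 0.6, 0, 0, 0, 0, 0, -0.956, 0.6, 0, 0, 0, 0, 0, -0.956, 0.6, 0, 0, 0, 0, 0, -0.956, 0.6, 0, 0, 0, 0, 0, -0.956, 0.6, 0, 0, 0, 0, 0, -0.956, 0.6, 0, 0, 0, 0, 0, -0.956, 0.6]
}}

```text
t: 49.25
eef_pos: [0.5271, -0.2463, 0.1723]
tool_rot: [0.0, 0.883, 0.469, -0.0]
contact_force: [-0.2, 0.4, 0.5]
gripper_width: 0.6
grasp_force: 0.0
```

{"fn": "jog_arm", "kwargs": {
  "moves": [0, 0, 0, 0, 0, -0.956, 0.6, 0, 0, 0, 0, 0, -0.956, 0.6, 0, 0, 0, 0, 0, -0.956, 0.6, 0, 0, 0, 0, 0, -0.956, 0.6, 0, 0, 0, 0, 0, -0.956, 0.6, 0, 0, 0, 0, 0, -0.956, 0.6, 0, 0, 0, 0, 0, -0.956, 0.6, 0, 0, 0, 0, 0, -0.956, 0.6]
}}

```text
t: 49.92
eef_pos: [0.5271, -0.2463, 0.1723]
tool_rot: [0.0, 0.728, 0.686, -0.0]
contact_force: [0.2, -0.3, -0.3]
gripper_width: 0.603
grasp_force: 0.0
```

{"fn": "jog_arm", "kwargs": {
  "moves": [0, 0, 0, 0, 0, -0.956, 0.6, 0, 0, 0, 0, 0, -0.956, 0.6, 0, 0, 0, 0, 0, -0.956, 0.6, 0, 0, 0, 0, 0, -0.956, 0.6, 0, 0, 0, 0, 0, -0.956, 0.6, 0, 0, 0, 0, 0, -0.956, 0.6, 0, 0, 0, 0, 0, -0.956, 0.6, 0, 0, 0, 0, 0, -0.956, 0.6]
}}

```text
t: 50.58
eef_pos: [0.5271, -0.2464, 0.1722]
tool_rot: [0.0, 0.521, 0.853, -0.0]
contact_force: [0.3, -0.8, 0.4]
gripper_width: 0.601
grasp_force: 0.0
```

{"fn": "jog_arm", "kwargs": {
  "moves": [0.92, 0.314, 0.088, 0, 0, 0, 0.6, 0.92, 0.314, 0.088, 0, 0, 0, 0.6, 0.92, 0.314, 0.088, 0, 0, 0, 0.6, 0.92, 0.314, 0.088, 0, 0, 0, 0.6, 0.92, 0.314, 0.088, 0, 0, 0, 0.6, 0.92, 0.314, 0.088, 0, 0, 0, 0.6, 0.92, 0.314, 0.088, 0, 0, 0, 0.6, 0.92, 0.314, 0.088, 0, 0, 0, 0.6]
}}

```text
t: 51.25
eef_pos: [0.5046, -0.0916, 0.1581]
tool_rot: [0.0, 0.523, 0.852, -0.0]
contact_force: [1.3, 1.2, 0.6]
gripper_width: 0.598
grasp_force: 0.0
```

{"fn": "jog_arm", "kwargs": {
  "moves": [0.92, 0.314, 0.088, 0, 0, 0, 0.6, 0.92, 0.314, 0.088, 0, 0, 0, 0.6, 0.92, 0.314, 0.088, 0, 0, 0, 0.6, 0.92, 0.314, 0.088, 0, 0, 0, 0.6, 0.92, 0.314, 0.088, 0, 0, 0, 0.6, 0.92, 0.314, 0.088, 0, 0, 0, 0.6, 0.92, 0.314, 0.088, 0, 0, 0, 0.6, 0.92, 0.314, 0.088, 0, 0, 0, 0.6]
}}

```text
t: 51.92
eef_pos: [0.4824, 0.0623, 0.1441]
tool_rot: [0.0, 0.523, 0.852, -0.0]
contact_force: [-0.6, -0.9, 0.2]
gripper_width: 0.607
grasp_force: 0.0
```

{"fn": "jog_arm", "kwargs": {
  "moves": [0.92, 0.314, 0.088, 0, 0, 0, 0.6, 0.92, 0.314, 0.088, 0, 0, 0, 0.6, 0.92, 0.314, 0.088, 0, 0, 0, 0.6, 0.92, 0.314, 0.088, 0, 0, 0, 0.6, 0.92, 0.314, 0.088, 0, 0, 0, 0.6, 0.92, 0.314, 0.088, 0, 0, 0, 0.6, 0.92, 0.314, 0.088, 0, 0, 0, 0.6, 0.92, 0.314, 0.088, 0, 0, 0, 0.6]
}}

```text
t: 52.58
eef_pos: [0.4601, 0.2163, 0.1299]
tool_rot: [0.0, 0.523, 0.852, -0.0]
contact_force: [0.7, -0.5, -0.3]
gripper_width: 0.598
grasp_force: 0.0
```

{"fn": "jog_arm", "kwargs": {
  "moves": [0.92, 0.314, 0.088, 0, 0, 0, 0.6, 0.92, 0.314, 0.088, 0, 0, 0, 0.6, 0.92, 0.314, 0.088, 0, 0, 0, 0.6, 0.92, 0.314, 0.088, 0, 0, 0, 0.6, 0.92, 0.314, 0.088, 0, 0, 0, 0.6, 0.92, 0.314, 0.088, 0, 0, 0, 0.6, 0, 0, 0, 0, 0, 0, 0.6, 0, 0, 0, 0, 0, 0, 0.6]
}}

```text
t: 53.25
eef_pos: [0.443, 0.332, 0.1194]
tool_rot: [-0.0, 0.522, 0.853, 0.0]
contact_force: [0.4, -0.0, -1.2]
gripper_width: 0.596
grasp_force: 0.0
```

```bash
python3 - <<'E'
from h import *
w=read_camera("wrist")
b=fit(CAS,[.4445,.3305,-1.09],[(w,1,90)]); x=b[0]; print(np.round(x,4),np.degrees(x[2])+180,b[1])
plan((x[0],x[1],.029,np.degrees(x[2])+180))
E
```

```text
[ 0.4442  0.3293 -1.0897] 117.56373357401459 [np.float64(0.974)]
t 53.3 pos [0.4434 0.3307 0.1192] yaw 117.05 tilt [ 0.0001 -0.0007] w 0.601 gf 0.0 F [ 0.7 -0.4 -0.1]
-> [4.442000e-01 3.293000e-01 2.900000e-02 1.175637e+02] turn units -0.128 /8k rows: -0.0161 x8 | shift tot [-7.800e-02  1.000e-03  4.508e+00] per row x8 [-9.800e-03  1.000e-04  5.635e-01]
```

{"fn": "jog_arm", "kwargs": {
  "moves": [-0.06, 0, 0.65, 0, 0, -0.13, 0.6, 0, 0, 0.65, 0, 0, 0, 0.6, 0, 0, 0.65, 0, 0, 0, 0.6, 0, 0, 0.65, 0, 0, 0, 0.6, 0, 0, 0.65, 0, 0, 0, 0.6, 0, 0, 0.65, 0, 0, 0, 0.6, 0, 0, 0.6, 0, 0, 0, 0.6, 0, 0, 0, 0, 0, 0, 0.4]
}}

```text
t: 53.97
eef_pos: [0.4427, 0.3286, 0.0262]
tool_rot: [-0.001, 0.518, 0.855, -0.002]
contact_force: [-0.5, -0.1, 0.6]
gripper_width: 0.472
grasp_force: 0.0
```

{"fn": "jog_arm", "kwargs": {
  "moves": [0, 0, 0, 0, 0, 0, 0, 0, 0, 0, 0, 0, 0, 0, 0, 0, 0, 0, 0, 0, 0, 0, 0, 0, 0, 0, 0, 0, 0, 0, 0, 0, 0, 0, 0, 0, 0, 0, 0, 0, 0, 0, 0, 0, 0, 0, 0, 0, 0, 0, 0, 0, 0, 0, 0, 0]
}}

```text
t: 54.63
eef_pos: [0.4442, 0.3299, 0.0295]
tool_rot: [0.0, 0.518, 0.855, 0.0]
contact_force: [-0.9, -0.3, 1.6]
gripper_width: 0.146
grasp_force: 62.6
```

```bash
python3 - <<'E'
from h import *
plan((.524,.22,.041,117.5),(.524,.22,.041,195.2),(*along(.165),.04,195.2))
E
```

```text
t 54.6 pos [0.4442 0.3299 0.0295] yaw 117.61 tilt [0.0006 0.0001] w 0.146 gf 62.6 F [-0.9 -0.3  1.6]
-> [5.240e-01 2.200e-01 4.100e-02 1.175e+02] turn units 0.026 /8k rows: 0.0033 x8 | shift tot [-6.717  1.    -0.577] per row x8 [-0.8396  0.125  -0.0721]
-> [5.240e-01 2.200e-01 4.100e-02 1.952e+02] turn units -19.425 /8k rows: -0.8094 x24 | shift tot [-0.  0. -0.] per row x8 [-0.  0. -0.]
-> [ 5.268e-01 -1.770e-02  4.000e-02  1.952e+02] turn units -0.000 /8k rows: -0.0000 x8 | shift tot [  2.983 -11.506   0.05 ] per row x16 [ 0.1864 -0.7191  0.0031]
```

{"fn": "jog_arm", "kwargs": {
  "moves": [0, 0, -0.58, 0, 0, 0, 0, -0.96, 0.143, 0, 0, 0, 0, 0, -0.96, 0.143, 0, 0, 0, 0, 0, -0.96, 0.143, 0, 0, 0, 0, 0, -0.96, 0.143, 0, 0, 0, 0, 0, -0.96, 0.143, 0, 0, 0, 0, 0, -0.96, 0.143, 0, 0, 0, 0, 0, -0.96, 0.143, 0, 0, 0, 0, 0]
}}

```text
t: 55.3
eef_pos: [0.5245, 0.2193, 0.0414]
tool_rot: [-0.0, 0.518, 0.855, 0.0]
contact_force: [0.4, -0.2, -1.3]
gripper_width: 0.152
grasp_force: 62.0
```

{"fn": "jog_arm", "kwargs": {
  "moves": [0, 0, 0, 0, 0, -0.97, 0, 0, 0, 0, 0, 0, -0.97, 0, 0, 0, 0, 0, 0, -0.97, 0, 0, 0, 0, 0, 0, -0.97, 0, 0, 0, 0, 0, 0, -0.97, 0, 0, 0, 0, 0, 0, -0.97, 0, 0, 0, 0, 0, 0, -0.97, 0, 0, 0, 0, 0, 0, -0.97, 0]
}}

```text
t: 55.97
eef_pos: [0.5241, 0.2199, 0.0413]
tool_rot: [0.0, 0.269, 0.963, -0.0]
contact_force: [-0.6, -0.1, -1.8]
gripper_width: 0.147
grasp_force: 62.0
```

{"fn": "jog_arm", "kwargs": {
  "moves": [0, 0, 0, 0, 0, -0.97, 0, 0, 0, 0, 0, 0, -0.97, 0, 0, 0, 0, 0, 0, -0.97, 0, 0, 0, 0, 0, 0, -0.97, 0, 0, 0, 0, 0, 0, -0.97, 0, 0, 0, 0, 0, 0, -0.97, 0, 0, 0, 0, 0, 0, -0.97, 0, 0, 0, 0, 0, 0, -0.97, 0]
}}

```text
t: 56.63
eef_pos: [0.5241, 0.2199, 0.0413]
tool_rot: [0.0, 0.001, 1.0, -0.0]
contact_force: [-0.2, 0.3, -2.5]
gripper_width: 0.149
grasp_force: 62.0
```

{"fn": "jog_arm", "kwargs": {
  "moves": [0, 0, 0, 0, 0, -0.97, 0, 0, 0, 0, 0, 0, -0.97, 0, 0, 0, 0, 0, 0, -0.97, 0, 0, 0, 0, 0, 0, -1, 0, 0.25, -0.96, 0, 0, 0, 0, 0, 0.25, -0.96, 0, 0, 0, 0, 0, 0.25, -0.96, 0, 0, 0, 0, 0, 0.25, -0.96, 0, 0, 0, 0, 0]
}}

```text
t: 57.3
eef_pos: [0.525, 0.1398, 0.0413]
tool_rot: [0.0, -0.134, 0.991, -0.0]
contact_force: [0.5, 0.8, -1.3]
gripper_width: 0.148
grasp_force: 62.1
```

{"fn": "jog_arm", "kwargs": {
  "moves": [0.25, -0.96, 0, 0, 0, 0, 0, 0.25, -0.96, 0, 0, 0, 0, 0, 0.25, -0.96, 0, 0, 0, 0, 0, 0.25, -0.96, 0, 0, 0, 0, 0, 0.25, -0.96, 0, 0, 0, 0, 0, 0.25, -0.96, 0, 0, 0, 0, 0, 0.25, -0.96, 0, 0, 0, 0, 0, 0.25, -0.96, 0, 0, 0, 0, 0]
}}

```text
t: 57.97
eef_pos: [0.5271, -0.0193, 0.0413]
tool_rot: [0.0, -0.133, 0.991, -0.0]
contact_force: [0.3, -0.8, -1.6]
gripper_width: 0.145
grasp_force: 62.1
```

{"fn": "jog_arm", "kwargs": {
  "moves": [0, 0, 0, 0, 0, 0, 0, 0, 0, 0, 0, 0, 0, 0, 0, 0, 0, 0, 0, 0, 0, 0, 0, 0, 0, 0, 0, 0, 0, 0, 0, 0, 0, 0, 0, 0, 0, 0, 0, 0, 0, 0, 0, 0, 0, 0, 0, 0, 0, 0, 0, 0, 0, 0, 0, 0]
}}

```text
t: 58.63
eef_pos: [0.5271, -0.0176, 0.0407]
tool_rot: [-0.0, -0.134, 0.991, 0.0]
contact_force: [-0.1, 0.5, -1.8]
gripper_width: 0.147
grasp_force: 62.0
```

```bash
python3 - <<'E'
from h import *
plan((*along(.119),.0301,195.2))
w=read_camera("wrist"); o=get_obs(); np.save("w8.npy",w,allow_pickle=True)
tryfit("held",CAS,[*o["eef_pos"][:2],np.radians(195.2)],[(w,1,60)],o["eef_pos"][2]-.0295)
E
```

```text
t 58.6 pos [ 0.5271 -0.0176  0.0407] yaw -164.63 tilt [-0.  0.] w 0.147 gf 62.0 F [-0.1  0.5 -1.8]
-> [ 5.712e-01 -5.700e-03  3.010e-02  1.952e+02] turn units 0.043 /8k rows: 0.0053 x8 | shift tot [-2.284e+00 -1.000e-03  5.310e-01] per row x8 [-2.855e-01 -1.000e-04  6.630e-02]
held [ 0.5259 -0.0184] 195.51 [np.float64(0.812)]
```

{"fn": "jog_arm", "kwargs": {
  "moves": [0, 0, 0.28, 0, 0, 0.04, 0, 0, 0, 0.25, 0, 0, 0, 0, -0.2, 0, 0, 0, 0, 0, 0, -0.6, 0, 0, 0, 0, 0, 0, -0.6, 0, 0, 0, 0, 0, 0, -0.6, 0, 0, 0, 0, 0, 0, -0.28, 0, 0, 0, 0, 0, 0, -0.1, 0, 0, 0, 0, 0, 0]
}}

```text
t: 59.35
eef_pos: [0.5736, -0.0052, 0.0297]
tool_rot: [0.0, -0.132, 0.991, 0.0]
contact_force: [0.1, 0.6, -2.3]
gripper_width: 0.15
grasp_force: 62.0
```

{"fn": "jog_arm", "kwargs": {
  "moves": [-0.1, 0, 0, 0, 0, 0, 0, -0.1, 0, 0, 0, 0, 0, 0, -0.1, 0, 0, 0, 0, 0, 0, -0.1, 0, 0, 0, 0, 0, 0, -0.05, 0, 0, 0, 0, 0, 0, -0.05, 0, 0, 0, 0, 0, 0, -0.05, 0, 0, 0, 0, 0, 0, -0.05, 0, 0, 0, 0, 0, 0]
}}

```text
t: 60.02
eef_pos: [0.5816, -0.003, 0.0296]
tool_rot: [-0.003, -0.132, 0.991, -0.001]
contact_force: [-11.3, -2.0, 7.1]
gripper_width: 0.148
grasp_force: 63.3
```

{"fn": "jog_arm", "kwargs": {
  "moves": [-0.05, 0, 0, 0, 0, 0, 0, -0.05, 0, 0, 0, 0, 0, 0, 0, 0, 0, 0, 0, 0, 0, 0, 0, 0, 0, 0, 0, 0, 0, 0, 0, 0, 0, 0, 0, 0, 0, 0, 0, 0, 0, 0, 0, 0, 0, 0, 0, 0, 0, 0, 0, 0, 0, 0, 0, 0]
}}

```text
t: 60.68
eef_pos: [0.5816, -0.003, 0.0296]
tool_rot: [-0.004, -0.132, 0.991, -0.001]
contact_force: [-14.2, -3.3, 11.1]
gripper_width: 0.151
grasp_force: 64.0
```

{"fn": "jog_arm", "kwargs": {
  "moves": [-0.05, 0, 0, 0, 0, 0, 0, -0.05, 0, 0, 0, 0, 0, 0, 0, 0, 0, 0, 0, 0, 0, 0, 0, 0, 0, 0, 0, 0, 0, 0, 0, 0, 0, 0, 0, 0, 0, 0, 0, 0, 0, 0, 0, 0, 0, 0, 0, 0, 0, 0, 0, 0, 0, 0, 0, 0]
}}

```text
t: 61.35
eef_pos: [0.5816, -0.003, 0.0297]
tool_rot: [-0.006, -0.132, 0.991, -0.002]
contact_force: [-20.7, -5.2, 17.5]
gripper_width: 0.149
grasp_force: 64.9
```

Home. Retreat and turn end for end.

{"fn": "jog_arm", "kwargs": {
  "moves": [0.6, 0, 0, 0, 0, 0, 0, 0.7, 0, 0, 0, 0, 0, 0, 0.7, 0, 0, 0, 0, 0, 0, 0.7, 0, -0.1, 0, 0, 0, 0, 0.1, 0, -0.3, 0, 0, 0, 0, 0, 0, 0, 0, 0, 0, 0, 0, 0, 0, 0, 0, 0, 0, 0, 0, 0, 0, 0, 0.94, 0]
}}

```text
t: 62.02
eef_pos: [0.5355, -0.0158, 0.0383]
tool_rot: [0.001, -0.099, 0.995, 0.0]
contact_force: [0.4, -0.1, -1.1]
gripper_width: 0.152
grasp_force: 62.0
```

{"fn": "jog_arm", "kwargs": {
  "moves": [0, 0, 0, 0, 0, 0.94, 0, 0, 0, 0, 0, 0, 0.94, 0, 0, 0, 0, 0, 0, 0.94, 0, 0, 0, 0, 0, 0, 0.94, 0, 0, 0, 0, 0, 0, 0.94, 0, 0, 0, 0, 0, 0, 0.94, 0, 0, 0, 0, 0, 0, 0.94, 0, 0, 0, 0, 0, 0, 0.94, 0]
}}

```text
t: 62.68
eef_pos: [0.5356, -0.0155, 0.0382]
tool_rot: [0.001, 0.164, 0.987, 0.0]
contact_force: [0.5, 0.2, -2.7]
gripper_width: 0.151
grasp_force: 62.0
```

{"fn": "jog_arm", "kwargs": {
  "moves": [0, 0, 0, 0, 0, 0.94, 0, 0, 0, 0, 0, 0, 0.94, 0, 0, 0, 0, 0, 0, 0.94, 0, 0, 0, 0, 0, 0, 0.94, 0, 0, 0, 0, 0, 0, 0.94, 0, 0, 0, 0, 0, 0, 0.94, 0, 0, 0, 0, 0, 0, 0.94, 0, 0, 0, 0, 0, 0, 0.94, 0]
}}

```text
t: 63.35
eef_pos: [0.5356, -0.0154, 0.0383]
tool_rot: [0.0, 0.414, 0.91, 0.001]
contact_force: [-0.7, 0.7, -2.3]
gripper_width: 0.151
grasp_force: 62.0
```

{"fn": "jog_arm", "kwargs": {
  "moves": [0, 0, 0, 0, 0, 0.94, 0, 0, 0, 0, 0, 0, 0.94, 0, 0, 0, 0, 0, 0, 0.94, 0, 0, 0, 0, 0, 0, 0.94, 0, 0, 0, 0, 0, 0, 0.94, 0, 0, 0, 0, 0, 0, 0.94, 0, 0, 0, 0, 0, 0, 0.94, 0, 0, 0, 0, 0, 0, 0.94, 0]
}}

```text
t: 64.02
eef_pos: [0.5356, -0.0153, 0.0383]
tool_rot: [0.0, 0.636, 0.772, 0.001]
contact_force: [-0.9, 0.9, -2.0]
gripper_width: 0.147
grasp_force: 62.0
```

{"fn": "jog_arm", "kwargs": {
  "moves": [0, 0, 0, 0, 0, 0.94, 0, 0, 0, 0, 0, 0, 0.94, 0, 0, 0, 0, 0, 0, 0.94, 0, 0, 0, 0, 0, 0, 0.94, 0, 0, 0, 0, 0, 0, 0.94, 0, 0, 0, 0, 0, 0, 0.94, 0, 0, 0, 0, 0, 0, 0.94, 0, 0, 0, 0, 0, 0, 0.94, 0]
}}

```text
t: 64.68
eef_pos: [0.5355, -0.0152, 0.0382]
tool_rot: [0.0, 0.814, 0.58, 0.001]
contact_force: [0.2, -0.1, -1.5]
gripper_width: 0.148
grasp_force: 62.0
```

{"fn": "jog_arm", "kwargs": {
  "moves": [0, 0, 0, 0, 0, 0.94, 0, 0, 0, 0, 0, 0, 0.94, 0, 0, 0, 0, 0, 0, 0.94, 0, 0, 0, 0, 0, 0, 0.94, 0, 0, 0, 0, 0, 0, 0.94, 0, 0, 0, 0, 0, 0, 0.94, 0, 0, 0, 0, 0, 0, 0.94, 0, 0, 0, 0, 0, 0, 0.94, 0]
}}

```text
t: 65.35
eef_pos: [0.5355, -0.0151, 0.0382]
tool_rot: [-0.0, 0.937, 0.349, 0.001]
contact_force: [0.1, -0.2, -2.5]
gripper_width: 0.146
grasp_force: 62.0
```

{"fn": "jog_arm", "kwargs": {
  "moves": [0, 0, 0, 0, 0, 0.94, 0, 0, 0, 0, 0, 0, 0.94, 0, 0, 0, 0, 0, 0, 0.94, 0, 0, 0, 0, 0, 0, 0.94, 0, 0, 0, 0, 0, 0, 0.94, 0, 0, 0, 0, 0, 0, 0.94, 0, 0, 0, 0, 0, 0, 0.82, 0, 0, 0, 0, 0, 0, 0, 0]
}}

```text
t: 66.02
eef_pos: [0.5354, -0.015, 0.0382]
tool_rot: [-0.0, 0.991, 0.132, 0.001]
contact_force: [-0.4, 0.0, -2.7]
gripper_width: 0.153
grasp_force: 62.0
```

```bash
python3 - <<'E'
from h import *
plan((*along(.119),.0301,15.2))
w=read_camera("wrist"); o=get_obs(); np.save("w9.npy",w,allow_pickle=True)
tryfit("held",CAS,[*o["eef_pos"][:2],np.radians(15.2)],[(w,1,60)],o["eef_pos"][2]-.0295)
E
```

```text
t 66.0 pos [ 0.5354 -0.015   0.0382] yaw 15.15 tilt [0.0011 0.0004] w 0.153 gf 62.0 F [-0.4  0.  -2.7]
-> [ 5.712e-01 -5.700e-03  3.010e-02  1.520e+01] turn units -0.013 /8k rows: -0.0017 x8 | shift tot [1.846 0.017 0.406] per row x8 [0.2308 0.0021 0.0507]
held [ 0.5343 -0.0163] 15.08 [np.float64(0.815)]
```

{"fn": "jog_arm", "kwargs": {
  "moves": [0, 0.02, 0.2, 0, 0, -0.01, 0, 0, 0, 0.2, 0, 0, 0, 0, 0.2, 0, 0, 0, 0, 0, 0, 0.5, 0, 0, 0, 0, 0, 0, 0.5, 0, 0, 0, 0, 0, 0, 0.5, 0, 0, 0, 0, 0, 0, 0.14, 0, 0, 0, 0, 0, 0, 0.1, 0, 0, 0, 0, 0, 0]
}}

```text
t: 66.73
eef_pos: [0.5728, -0.0057, 0.0299]
tool_rot: [-0.0, 0.991, 0.133, 0.0]
contact_force: [-0.0, -0.3, -1.8]
gripper_width: 0.146
grasp_force: 62.0
```

{"fn": "jog_arm", "kwargs": {
  "moves": [0.1, 0, 0, 0, 0, 0, 0, 0.1, 0, 0, 0, 0, 0, 0, 0.1, 0, 0, 0, 0, 0, 0, 0.1, 0, 0, 0, 0, 0, 0, 0.05, 0, 0, 0, 0, 0, 0, 0.05, 0, 0, 0, 0, 0, 0, 0.05, 0, 0, 0, 0, 0, 0, 0.05, 0, 0, 0, 0, 0, 0]
}}

```text
t: 67.4
eef_pos: [0.5819, -0.0036, 0.0297]
tool_rot: [0.0, 0.991, 0.132, -0.002]
contact_force: [-5.4, -2.3, 1.5]
gripper_width: 0.151
grasp_force: 62.4
```

{"fn": "jog_arm", "kwargs": {
  "moves": [0.05, 0, 0, 0, 0, 0, 0, 0.05, 0, 0, 0, 0, 0, 0, 0, 0, 0, 0, 0, 0, 0, 0, 0, 0, 0, 0, 0, 0, 0, 0, 0, 0, 0, 0, 0, 0, 0, 0, 0, 0, 0, 0, 0, 0, 0, 0, 0, 0, 0, 0, 0, 0, 0, 0, 0, 0]
}}

```text
t: 68.07
eef_pos: [0.5825, -0.0035, 0.0296]
tool_rot: [0.001, 0.991, 0.132, -0.003]
contact_force: [-8.6, -1.9, 4.6]
gripper_width: 0.148
grasp_force: 63.0
```

{"fn": "jog_arm", "kwargs": {
  "moves": [0.05, 0, 0, 0, 0, 0, 0, 0.05, 0, 0, 0, 0, 0, 0, 0.05, 0, 0, 0, 0, 0, 0, 0, 0, 0, 0, 0, 0, 0, 0, 0, 0, 0, 0, 0, 0, 0, 0, 0, 0, 0, 0, 0, 0, 0, 0, 0, 0, 0, 0, 0, 0, 0, 0, 0, 0, 0]
}}

```text
t: 68.73
eef_pos: [0.5826, -0.0036, 0.0297]
tool_rot: [0.001, 0.991, 0.132, -0.006]
contact_force: [-17.6, -4.0, 14.7]
gripper_width: 0.151
grasp_force: 64.5
```

{"fn": "jog_arm", "kwargs": {
  "moves": [-0.6, 0, 0, 0, 0, 0, 0, -0.7, 0, -0.1, 0, 0, 0, 0, -0.7, 0, -0.5, 0, 0, 0, 0, -0.3, 0, -0.5, 0, 0, 0, 0, 0, 0, -0.4, 0, 0, 0.98, 0, 0, 0, -0.3, 0, 0, 0.97, 0, 0, 0, 0, 0, 0, 0, 0, 0, 0, 0, 0, 0, 0, 0]
}}

```text
t: 69.4
eef_pos: [0.5451, -0.0137, 0.0669]
tool_rot: [0.0, 0.998, 0.066, 0.001]
contact_force: [-0.0, 0.2, -2.0]
gripper_width: 0.154
grasp_force: 62.1
```

```bash
python3 - <<'E'
from h import *
plan((*lane(1,.047),.065,7.4),(*lane(1),.065,7.4),(*lane(1),.036,7.4))
E
```

```text
t 69.4 pos [ 0.5451 -0.0137  0.0669] yaw 7.53 tilt [0.0024 0.    ] w 0.154 gf 62.1 F [-0.   0.2 -2. ]
-> [ 0.5669 -0.1867  0.065   7.4   ] turn units 0.032 /8k rows: 0.0041 x8 | shift tot [-0.031  8.72   0.095] per row x16 [-0.002   0.545   0.0059]
-> [ 0.5203 -0.1928  0.065   7.4   ] turn units -0.000 /8k rows: -0.0000 x8 | shift tot [-2.35e+00  1.00e-03 -0.00e+00] per row x8 [-2.937e-01  2.000e-04 -0.000e+00]
-> [ 0.5203 -0.1928  0.036   7.4   ] turn units -0.000 /8k rows: -0.0000 x8 | shift tot [0.   0.   1.45] per row x8 [0.     0.     0.1813]
```

{"fn": "jog_arm", "kwargs": {
  "moves": [0, 0.87, 0, 0, 0, 0.03, 0, 0, 0.87, 0, 0, 0, 0, 0, 0, 0.87, 0, 0, 0, 0, 0, 0, 0.87, 0, 0, 0, 0, 0, 0, 0.87, 0, 0, 0, 0, 0, 0, 0.87, 0, 0, 0, 0, 0, 0, 0.87, 0, 0, 0, 0, 0, 0, 0.87, 0, 0, 0, 0, 0]
}}

```text
t: 70.07
eef_pos: [0.5618, -0.1527, 0.0656]
tool_rot: [-0.0, 0.998, 0.065, -0.0]
contact_force: [-1.0, 0.4, -1.1]
gripper_width: 0.147
grasp_force: 62.1
```

{"fn": "jog_arm", "kwargs": {
  "moves": [0, 0.87, 0, 0, 0, 0, 0, 0, 0.87, 0, 0, 0, 0, 0, 0, 0, 0, 0, 0, 0, 0, -0.6, 0, 0, 0, 0, 0, 0, -0.6, 0, 0, 0, 0, 0, 0, -0.6, 0, 0, 0, 0, 0, 0, -0.55, 0, 0, 0, 0, 0, 0, 0, 0, 0, 0, 0, 0, 0]
}}

```text
t: 70.73
eef_pos: [0.5168, -0.1925, 0.0655]
tool_rot: [-0.0, 0.998, 0.064, -0.002]
contact_force: [-0.4, -0.2, -1.6]
gripper_width: 0.148
grasp_force: 62.0
```

{"fn": "jog_arm", "kwargs": {
  "moves": [0, 0, 0.2, 0, 0, 0, 0, 0, 0, 0.2, 0, 0, 0, 0, 0, 0, 0.1, 0, 0, 0, 0, 0, 0, 0, 0, 0, 0, 0, 0, 0, 0, 0, 0, 0, 0, 0, 0, 0, 0, 0, 0, 0, 0, 0, 0, 0, 0, 0, 0, 0, 0, 0, 0, 0, 0, 0]
}}

```text
t: 71.4
eef_pos: [0.5196, -0.1924, 0.0562]
tool_rot: [0.0, 0.998, 0.064, 0.0]
contact_force: [-0.1, -0.6, -1.4]
gripper_width: 0.147
grasp_force: 62.0
```

```bash
python3 - <<'E'
from h import *
plan((*lane(1),.036,7.4))
E
```

```text
t 71.4 pos [ 0.5196 -0.1924  0.0562] yaw 7.29 tilt [ 0.0003 -0.0001] w 0.147 gf 62.0 F [-0.1 -0.6 -1.4]
-> [ 0.5203 -0.1928  0.036   7.4   ] turn units -0.027 /8k rows: -0.0034 x8 | shift tot [0.031 0.021 1.011] per row x8 [0.0039 0.0026 0.1264]
```

{"fn": "jog_arm", "kwargs": {
  "moves": [0.03, 0.02, 0.2, 0, 0, 0, 0, 0, 0, 0.2, 0, 0, 0, 0, 0, 0, 0.2, 0, 0, 0, 0, 0, 0, 0.2, 0, 0, 0, 0, 0, 0, 0.2, 0, 0, 0, 0, 0, 0, 0, 0, 0, 0, 0, 0, 0, 0, 0, 0, 0, 0, 0, 0, 0, 0, 0, 0, 0]
}}

```text
t: 72.07
eef_pos: [0.52, -0.1926, 0.0359]
tool_rot: [-0.0, 0.998, 0.064, -0.0]
contact_force: [-0.7, -0.7, -1.8]
gripper_width: 0.145
grasp_force: 62.0
```

{"fn": "jog_arm", "kwargs": {
  "moves": [0, 0, 0, 0, 0, 0, 0.35, 0, 0, 0, 0, 0, 0, 0.35, 0, 0, 0, 0, 0, 0, 0.35, 0, 0, -0.5, 0, 0, 0, 0.35, 0, 0, -0.9, 0, 0, 0, 0.35, 0, 0, -0.9, 0, 0, 0, 0.35, 0, 0, -0.9, 0, 0, 0, 0.6, 0, 0, -0.9, 0, 0, 0, 0.6]
}}

```text
t: 72.73
eef_pos: [0.5202, -0.1927, 0.1198]
tool_rot: [0.0, 0.998, 0.064, 0.0]
contact_force: [0.9, -0.0, -0.3]
gripper_width: 0.594
grasp_force: 0.0
```

{"fn": "jog_arm", "kwargs": {
  "moves": [0, 0, -0.9, 0, 0, -0.9, 0.6, 0, 0, -0.9, 0, 0, -0.9, 0.6, 0, 0, -0.9, 0, 0, -0.9, 0.6, 0, 0, -0.9, 0, 0, -0.9, 0.6, 0, 0, -0.9, 0, 0, -0.9, 0.6, 0, 0, -0.9, 0, 0, -0.9, 0.6, 0, 0, 0, 0, 0, -0.9, 0.6, 0, 0, 0, 0, 0, -0.9, 0.6]
}}

```text
t: 73.4
eef_pos: [0.5209, -0.1928, 0.2285]
tool_rot: [0.001, 0.95, 0.311, 0.001]
contact_force: [-0.1, 0.1, -0.7]
gripper_width: 0.601
grasp_force: 0.0
```

{"fn": "jog_arm", "kwargs": {
  "moves": [0, 0, 0, 0, 0, -0.9, 0.6, 0, 0, 0, 0, 0, -0.9, 0.6, 0, 0, 0, 0, 0, -0.9, 0.6, 0, 0, 0, 0, 0, -0.9, 0.6, 0, 0, 0, 0, 0, -0.9, 0.6, 0, 0, 0, 0, 0, -0.9, 0.6, 0, 0, 0, 0, 0, -0.9, 0.6, 0, 0, 0, 0, 0, -0.9, 0.6]
}}

```text
t: 74.07
eef_pos: [0.52, -0.1926, 0.227]
tool_rot: [0.0, 0.843, 0.538, 0.0]
contact_force: [0.2, -0.5, -0.5]
gripper_width: 0.604
grasp_force: 0.0
```

```bash
python3 - <<'E'
from h import *
t=read_camera("top"); s=read_camera("scene"); np.save("t10.npy",t,allow_pickle=True)
for thr in (50,60,75): tryfit("rod",ROD,[.429,.054,-2.005],[(t,0,thr)],.01)
tryfit("rod",ROD,[.429,.054,-2.005],[(s,0,60)],.01)
plan((.4295,.054,.17,65))
ov("pics/car10.png",[b for i in(-1,0,1) for b in place(CAS,[*lane(i),.1297],.006)],None,(800,600))
E
```

```text
rod [0.4298 0.055 ] -115.02 [np.float64(0.748)]
rod [0.4294 0.0542] -115.03 [np.float64(0.8)]
rod [0.4293 0.0542] -114.81 [np.float64(0.855)]
rod [0.4302 0.0555] -114.91 [np.float64(0.874)]
t 74.2 pos [ 0.52   -0.1927  0.2269] yaw 64.93 tilt [ 0.0005 -0.0003] w 0.602 gf 0.0 F [0.6 0.7 0.6]
-> [4.295e-01 5.400e-02 1.700e-01 6.500e+01] turn units -0.018 /8k rows: -0.0022 x8 | shift tot [ 9.266 -9.316  2.843] per row x16 [ 0.5791 -0.5823  0.1777]
```

View pics/car10.png

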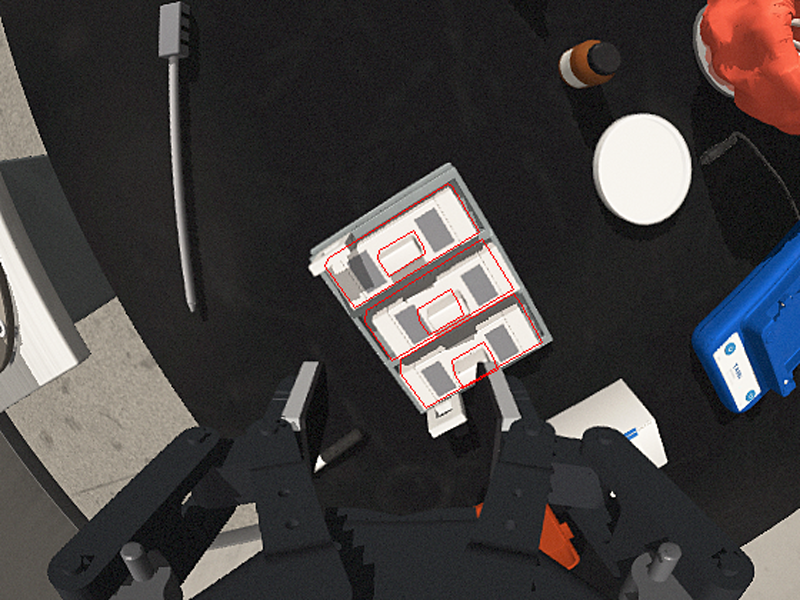

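{"fn": "jog_arm", "kwargs": {
  "moves": [0.93, -0.93, 0.28, 0, 0, 0, 0.6, 0.93, -0.93, 0.28, 0, 0, 0, 0.6, 0.93, -0.93, 0.28, 0, 0, 0, 0.6, 0.93, -0.93, 0.28, 0, 0, 0, 0.6, 0.93, -0.93, 0.28, 0, 0, 0, 0.6, 0.93, -0.93, 0.28, 0, 0, 0, 0.6, 0.93, -0.93, 0.28, 0, 0, 0, 0.6, 0.93, -0.93, 0.28, 0, 0, 0, 0.6]
}}

```text
t: 74.88
eef_pos: [0.448, 0.0062, 0.1816]
tool_rot: [0.0, 0.845, 0.536, 0.0]
contact_force: [0.4, -0.1, 0.4]
gripper_width: 0.599
grasp_force: 0.0
```

{"fn": "jog_arm", "kwargs": {
  "moves": [0.93, -0.93, 0.28, 0, 0, 0, 0.6, 0.9, -0.94, 0.28, 0, 0, 0, 0.6, 0, 0, 0.4, 0, 0, 0, 0.6, 0, 0, 0.4, 0, 0, 0, 0.6, 0, 0, 0.4, 0, 0, 0, 0.6, 0, 0, 0, 0, 0, 0, 0.6, 0, 0, 0, 0, 0, 0, 0.6, 0, 0, 0, 0, 0, 0, 0.6]
}}

```text
t: 75.55
eef_pos: [0.4306, 0.0535, 0.1462]
tool_rot: [-0.0, 0.844, 0.536, 0.0]
contact_force: [0.3, -0.1, 0.4]
gripper_width: 0.6
grasp_force: 0.0
```

```bash
python3 - <<'E'
from h import *
plan((.4295,.0545,.003,65))
w=ov("pics/rod.png",place(ROD,[.4295,.0545,-2.006],.01))
np.save("w11.npy",w,allow_pickle=True)
for thr in (50,70,90,110): tryfit("handle",ROD[:1],[.4295,.0545,-2.006],[(w,1,thr)],.01)
for thr in (50,70,90): tryfit("rod",ROD,[.4295,.0545,-2.006],[(w,1,thr)],.01)
E
```

```text
t 75.5 pos [0.4306 0.0535 0.1462] yaw 64.79 tilt [0.     0.0001] w 0.600 gf 0.0 F [ 0.3 -0.1  0.4]
-> [4.295e-01 5.450e-02 3.000e-03 6.500e+01] turn units -0.054 /8k rows: -0.0067 x8 | shift tot [ 0.022 -0.069  7.159] per row x8 [ 0.0027 -0.0086  0.8949]
handle [0.4292 0.0532] -114.60 [np.float64(0.016)]
handle [0.4292 0.0531] -114.46 [np.float64(0.519)]
handle [0.4292 0.0531] -114.45 [np.float64(0.521)]
handle [0.4291 0.0532] -115.79 [np.float64(0.51)]
rod [0.4292 0.0533] -114.85 [np.float64(0.032)]
rod [0.4292 0.0532] -114.78 [np.float64(0.941)]
rod [0.4292 0.0532] -114.80 [np.float64(0.941)]
```

View pics/rod.png

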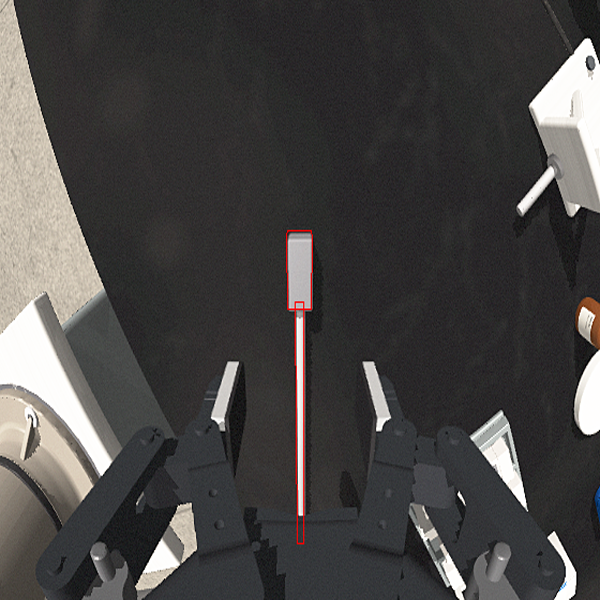

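{"fn": "jog_arm", "kwargs": {
  "moves": [-0.04, -0.06, 0.9, 0, 0, -0.09, 0.6, 0, 0, 1, 0, 0, 0, 0.6, 0, 0, 1, 0, 0, 0, 0.6, 0, 0, 1, 0, 0, 0, 0.6, 0, 0, 1, 0, 0, 0, 0.6, 0, 0, 0.8, 0, 0, 0, 0.6, 0, 0, 0.5, 0, 0, 0, 0.5, 0, 0, 0.3, 0, 0, 0, 0.5]
}}

```text
t: 76.27
eef_pos: [0.4287, 0.0537, 0.0153]
tool_rot: [-0.0, 0.842, 0.539, -0.0]
contact_force: [-1.2, 0.6, -0.0]
gripper_width: 0.498
grasp_force: 0.0
```

{"fn": "jog_arm", "kwargs": {
  "moves": [0, 0, 0.2, 0, 0, 0, 0.5, 0, 0, 0.2, 0, 0, 0, 0.5, 0, 0, 0.2, 0, 0, 0, 0.5, 0, 0, 0, 0, 0, 0, 0.5, 0, 0, 0, 0, 0, 0, 0.5, 0, 0, 0, 0, 0, 0, 0.5, 0, 0, 0, 0, 0, 0, 0.5, 0, 0, 0, 0, 0, 0, 0.5]
}}

```text
t: 76.93
eef_pos: [0.429, 0.054, 0.0044]
tool_rot: [0.0, 0.842, 0.539, 0.0]
contact_force: [-0.1, -0.2, -0.3]
gripper_width: 0.497
grasp_force: 0.0
```

{"fn": "jog_arm", "kwargs": {
  "moves": [0, 0, 0, 0, 0, 0, 0, 0, 0, 0, 0, 0, 0, 0, 0, 0, 0, 0, 0, 0, 0, 0, 0, 0, 0, 0, 0, 0, 0, 0, 0, 0, 0, 0, 0, 0, 0, 0, 0, 0, 0, 0, 0, 0, 0, 0, 0, 0, 0, 0, 0, 0, 0, 0, 0, 0],
  "grip_force": 80
}}

```text
t: 77.6
eef_pos: [0.429, 0.0539, 0.0045]
tool_rot: [0.0, 0.842, 0.539, 0.0]
contact_force: [-1.5, -0.9, 8.4]
gripper_width: 0.21
grasp_force: 78.7
```

```bash
python3 - <<'E'
from h import *
# handle centre h along carrier: rod axis at carrier x=-42, tip starts at y=85+25=110 -> handle y=353
def cw(x,y): return C+R.from_euler("z",CY,degrees=True).apply([x/1000,y/1000,0])[:2]
for y in (360,320,150): print(y,cw(-42,y), np.hypot(*cw(-42,y)))
plan((*cw(-42,360),.05,97.4))
E
```

```text
360 [0.43909157 0.10524413] 0.45152821784125813
320 [0.44426504 0.0655801 ] 0.4490792474464739
150 [ 0.46625227 -0.10299203] 0.47749192260486784
t 77.6 pos [0.429  0.0539 0.0045] yaw 65.25 tilt [ 0.0006 -0.0005] w 0.210 gf 78.7 F [-1.5 -0.9  8.4]
-> [4.391e-01 1.052e-01 5.000e-02 9.740e+01] turn units -8.037 /8k rows: -0.5023 x16 | shift tot [ 2.48   0.832 -2.273] per row x8 [ 0.3101  0.104  -0.2841]
```

{"fn": "jog_arm", "kwargs": {
  "moves": [0, 0, -0.6, 0, 0, 0, 0, 0, 0, -0.6, 0, 0, 0, 0, 0, 0, -0.6, 0, 0, 0, 0, 0, 0, -0.47, 0, 0, 0, 0, 0.85, -0.21, 0, 0, 0, 0, 0, 0.85, -0.21, 0, 0, 0, 0, 0, 0.85, -0.2, 0, 0, 0, 0, 0, 0, 0, 0, 0, 0, 0, 0]
}}

```text
t: 78.27
eef_pos: [0.4399, 0.1093, 0.0502]
tool_rot: [-0.001, 0.841, 0.541, 0.002]
contact_force: [0.3, 0.6, -0.5]
gripper_width: 0.213
grasp_force: 78.3
```

{"fn": "jog_arm", "kwargs": {
  "moves": [0, 0, 0, 0, 0, -0.9, 0, 0, 0, 0, 0, 0, -0.9, 0, 0, 0, 0, 0, 0, -0.9, 0, 0, 0, 0, 0, 0, -0.9, 0, 0, 0, 0, 0, 0, -0.9, 0, 0, 0, 0, 0, 0, -0.9, 0, 0, 0, 0, 0, 0, -0.9, 0, 0, 0, 0, 0, 0, -0.9, 0]
}}

```text
t: 78.93
eef_pos: [0.4386, 0.1048, 0.0494]
tool_rot: [-0.0, 0.681, 0.733, -0.0]
contact_force: [0.6, -0.6, -1.0]
gripper_width: 0.21
grasp_force: 78.3
```

{"fn": "jog_arm", "kwargs": {
  "moves": [0, 0, 0, 0, 0, -0.84, 0, 0, 0, 0, 0, 0, 0, 0, 0, 0, 0, 0, 0, 0, 0, 0, 0, 0, 0, 0, 0, 0, 0, 0, 0, 0, 0, 0, 0, 0, 0, 0, 0, 0, 0, 0, 0, 0, 0, 0, 0, 0, 0, 0, 0, 0, 0, 0, 0, 0]
}}

```text
t: 79.6
eef_pos: [0.4389, 0.1055, 0.0495]
tool_rot: [0.0, 0.66, 0.751, 0.0]
contact_force: [-0.0, -0.7, -1.0]
gripper_width: 0.216
grasp_force: 78.3
```

```bash
cat >> h.py <<'E'
def cw(x,y): return C+R.from_euler("z",CY,degrees=True).apply([x/1000,y/1000,0])[:2]
E
python3 - <<'E'
from h import *
plan((*cw(-42,360),.0355,97.4))
s=read_camera("scene"); t=read_camera("top"); w=read_camera("wrist")
for n,v in (("s",s),("t",t),("w",w)): np.save(f"{n}12.npy",v,allow_pickle=True)
o=get_obs(); p=o["eef_pos"]; yaw=np.radians(97.4-180)
print("pred tip", p[:2]+.243*np.array([np.cos(yaw),np.sin(yaw)]), p[2]+.0055)
def draw(im,c,f):
    for b in place(ROD,[p[0],p[1],yaw],p[2]+.0055)+place([box(-57.5,-26.5,81,89,0,60),box(-49.5,-34.5,81,89,33.5,48.5),box(-57.5,-26.5,-89,-81,0,60),box(-49.5,-34.5,-89,-81,33.5,48.5)],[*C,.1297]):
        cv2.polylines(im,[cv2.convexHull(proj(b,c,f).astype(np.float32)).astype(int)],True,(0,0,255),1)
a=s["color"].copy(); uv=proj([[.47,-.14,.04]],s)[0].astype(int); print(uv)
A=cv2.resize(a,None,fx=4,fy=4,interpolation=cv2.INTER_CUBIC)
tt=cv2.resize(t["color"],None,fx=4,fy=4,interpolation=cv2.INTER_CUBIC)
def drawk(im,c):
    cc={k:(c[k]*4 if k in("fx","fy","cx","cy") else c[k]) for k in c}; draw(im,cc,False)
drawk(A,s); drawk(tt,t)
u=uv*4; u2=(proj([[.47,-.16,.04]],t)[0]*4).astype(int)
cv2.imwrite("pics/ins.png",np.hstack([A[u[1]-300:u[1]+300,u[0]-220:u[0]+180],tt[u2[1]-300:u2[1]+300,u2[0]-200:u2[0]+200]]))
E
```

```text
t 79.6 pos [0.4389 0.1055 0.0495] yaw 97.40 tilt [ 0.0001 -0.0001] w 0.216 gf 78.3 F [-0.  -0.7 -1. ]
-> [4.391e-01 1.052e-01 3.550e-02 9.740e+01] turn units 0.000 /8k rows: 0.0000 x8 | shift tot [-0.015  0.01   0.702] per row x8 [-0.0018  0.0012  0.0877]
pred tip [ 0.4701585  -0.13550566] 0.055005478899097356
[320 199]
```

View pics/ins.png

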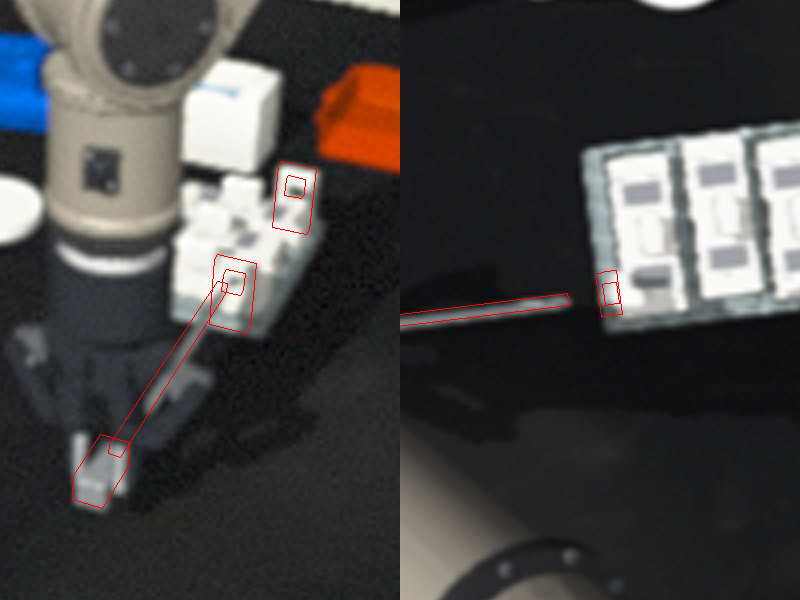

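```bash
cat > off.py <<'E'
from h import *
from scipy.ndimage import map_coordinates
def rodoff(c,p,yaw,z,ds,half=6,pr=True):
    """perpendicular pixel offset of seen rod from predicted axis"""
    g=c["color"].astype(float).max(2); d=np.array([np.cos(yaw),np.sin(yaw),0]); out=[]
    for s in ds:
        P=np.array([p[0],p[1],z])+d*s; a=proj(P,c)[0]; b=proj(P+d*.005,c)[0]; t=(b-a)/np.linalg.norm(b-a); n=np.array([-t[1],t[0]])
        k=np.linspace(-half,half,121); L=a[None]+n[None]*k[:,None]
        v=map_coordinates(g,[L[:,1],L[:,0]],order=1); v=np.clip(v-np.median(v)-25,0,None)
        o=(v*k).sum()/max(v.sum(),1e-9)
        # mm per px for unit lateral (world perp, horizontal) and z
        lat=np.array([-d[1],d[0],0]); jl=(proj(P+lat*.001,c)[0]-a)@n; jz=(proj(P+[0,0,.001],c)[0]-a)@n
        out.append((s,round(o,2),round(jl,3),round(jz,3),round(v.max())))
    return out
E
python3 - <<'E'
from off import *
o=get_obs(); p=o["eef_pos"]; yaw=np.radians(97.4-180)
for n in "ts":
    c=np.load(n+"12.npy",allow_pickle=True).item(); print(n,*rodoff(c,p,yaw,p[2]+.0055,np.arange(.11,.235,.02)),sep="\n")
t=np.load("t.npy",allow_pickle=True).item(); s=np.load("s.npy",allow_pickle=True).item()
for thr in (60,80): tryfit("car t",CAR,[*C,.1297],[(t,0,thr)]); tryfit("car s",CAR,[*C,.1297],[(s,0,thr)])
E
```

```text
t
(np.float64(0.11), np.float64(0.41), np.float64(-0.357), np.float64(-0.003), 83)
(np.float64(0.13), np.float64(0.39), np.float64(-0.357), np.float64(-0.003), 83)
(np.float64(0.15000000000000002), np.float64(0.36), np.float64(-0.357), np.float64(-0.003), 76)
(np.float64(0.17), np.float64(0.33), np.float64(-0.357), np.float64(-0.003), 76)
(np.float64(0.19), np.float64(0.37), np.float64(-0.357), np.float64(-0.003), 81)
(np.float64(0.21000000000000002), np.float64(-0.03), np.float64(-0.357), np.float64(-0.003), 82)
(np.float64(0.23000000000000004), np.float64(0.11), np.float64(-0.357), np.float64(-0.003), 73)
s
(np.float64(0.11), np.float64(0.99), np.float64(-0.331), np.float64(-0.148), 12)
(np.float64(0.13), np.float64(0.0), np.float64(-0.327), np.float64(-0.146), 0)
(np.float64(0.15000000000000002), np.float64(0.42), np.float64(-0.323), np.float64(-0.144), 35)
(np.float64(0.17), np.float64(0.43), np.float64(-0.318), np.float64(-0.142), 56)
(np.float64(0.19), np.float64(-4.13), np.float64(-0.314), np.float64(-0.141), 32)
(np.float64(0.21000000000000002), np.float64(0.0), np.float64(-0.31), np.float64(-0.139), 0)
(np.float64(0.23000000000000004), np.float64(0.0), np.float64(-0.306), np.float64(-0.137), 0)
car t [ 0.5258 -0.2448] 7.46 [np.float64(0.966)]
car s [ 0.527  -0.2435] 7.39 [np.float64(0.942)]
car t [ 0.5261 -0.2455] 7.62 [np.float64(0.968)]
car s [ 0.5273 -0.2441] 7.47 [np.float64(0.957)]
```

{"fn": "jog_arm", "kwargs": {
  "moves": [0, 0.01, 0.3, 0, 0, 0, 0, 0, 0, 0.3, 0, 0, 0, 0, 0, 0, 0.06, 0, 0, 0, 0, 0, 0, 0, 0, 0, 0, 0, -0.5, 0, 0, 0, 0, 0, 0, -0.5, 0, 0, 0, 0, 0, 0, -0.3, 0, 0, 0, 0, 0, 0, -0.3, 0, 0, 0, 0, 0, 0]
}}

```text
t: 80.42
eef_pos: [0.4434, 0.0722, 0.0363]
tool_rot: [0.0, 0.661, 0.751, -0.0]
contact_force: [-0.3, 0.2, -1.1]
gripper_width: 0.209
grasp_force: 78.3
```

{"fn": "jog_arm", "kwargs": {
  "moves": [-0.3, 0, 0, 0, 0, 0, 0, -0.3, 0, 0, 0, 0, 0, 0, 0, 0, 0, 0, 0, 0, 0, 0, 0, 0, 0, 0, 0, 0, 0, 0, 0, 0, 0, 0, 0, 0, 0, 0, 0, 0, 0, 0, 0, 0, 0, 0, 0, 0, 0, 0, 0, 0, 0, 0, 0, 0]
}}

```text
t: 81.08
eef_pos: [0.4447, 0.0622, 0.0363]
tool_rot: [-0.0, 0.66, 0.752, 0.0]
contact_force: [-0.1, -1.0, -1.1]
gripper_width: 0.211
grasp_force: 78.3
```

```bash
python3 - <<'E'
from off import *
plan((*cw(-42,128),.0361,97.4))
t=read_camera("top"); p=get_obs()["eef_pos"]; print(*rodoff(t,p,np.radians(-82.6),p[2]+.0055,np.arange(.11,.21,.02)),sep="\n")
E
```

```text
t 81.1 pos [0.4447 0.0622 0.0363] yaw 97.45 tilt [0.0001 0.0002] w 0.211 gf 78.3 F [-0.1 -1.  -1.1]
-> [ 4.691e-01 -1.248e-01  3.610e-02  9.740e+01] turn units 0.012 /8k rows: 0.0015 x8 | shift tot [-9.431e+00  5.000e-03  1.100e-02] per row x16 [-5.895e-01  3.000e-04  7.000e-04]
(np.float64(0.11), np.float64(0.4), np.float64(-0.353), np.float64(-0.003), 81)
(np.float64(0.13), np.float64(0.31), np.float64(-0.353), np.float64(-0.003), 80)
(np.float64(0.15000000000000002), np.float64(0.34), np.float64(-0.353), np.float64(-0.003), 74)
(np.float64(0.17), np.float64(0.29), np.float64(-0.353), np.float64(-0.003), 78)
(np.float64(0.19), np.float64(0.32), np.float64(-0.353), np.float64(-0.003), 67)
```

{"fn": "jog_arm", "kwargs": {
  "moves": [-0.5, 0, 0, 0, 0, 0, 0, -0.6, 0, 0, 0, 0, 0, 0, -0.6, 0, 0, 0, 0, 0, 0, -0.6, 0, 0, 0, 0, 0, 0, -0.6, 0, 0, 0, 0, 0, 0, -0.6, 0, 0, 0, 0, 0, 0, -0.6, 0, 0, 0, 0, 0, 0, -0.6, 0, 0, 0, 0, 0, 0]
}}

```text
t: 81.8
eef_pos: [0.4567, -0.0328, 0.0362]
tool_rot: [0.0, 0.66, 0.751, -0.0]
contact_force: [-0.3, -0.3, -0.8]
gripper_width: 0.209
grasp_force: 78.3
```

{"fn": "jog_arm", "kwargs": {
  "moves": [-0.6, 0, 0, 0, 0, 0, 0, -0.6, 0, 0, 0, 0, 0, 0, -0.6, 0, 0, 0, 0, 0, 0, -0.3, 0, 0, 0, 0, 0, 0, -0.2, 0, 0, 0, 0, 0, 0, 0, 0, 0, 0, 0, 0, 0, 0, 0, 0, 0, 0, 0, 0, 0, 0, 0, 0, 0, 0, 0]
}}

```text
t: 82.47
eef_pos: [0.4627, -0.0763, 0.0364]
tool_rot: [-0.0, 0.66, 0.752, 0.0]
contact_force: [0.3, 0.3, -0.1]
gripper_width: 0.21
grasp_force: 78.3
```

```bash
python3 - <<'E'
from off import *
plan((*cw(-42,128),.0361,97.4))
t=read_camera("top"); p=get_obs()["eef_pos"]; print(*rodoff(t,p,np.radians(-82.6),p[2]+.0055,np.arange(.04,.1,.02)),sep="\n")
E
```

```text
t 82.5 pos [ 0.4627 -0.0763  0.0364] yaw 97.47 tilt [0.0001 0.0004] w 0.210 gf 78.3 F [ 0.3  0.3 -0.1]
-> [ 4.691e-01 -1.248e-01  3.610e-02  9.740e+01] turn units 0.017 /8k rows: 0.0022 x8 | shift tot [-2.448e+00  2.000e-03  1.300e-02] per row x8 [-3.06e-01  3.00e-04  1.60e-03]
(np.float64(0.04), np.float64(0.0), np.float64(-0.353), np.float64(-0.003), 0)
(np.float64(0.06), np.float64(0.0), np.float64(-0.353), np.float64(-0.003), 0)
(np.float64(0.07999999999999999), np.float64(0.0), np.float64(-0.353), np.float64(-0.003), 0)
```

{"fn": "jog_arm", "kwargs": {
  "moves": [-0.3, 0, 0, 0, 0, 0, 0, -0.3, 0, 0, 0, 0, 0, 0, -0.3, 0, 0, 0, 0, 0, 0, -0.3, 0, 0, 0, 0, 0, 0, 0, 0, 0, 0, 0, 0, 0, 0, 0, 0, 0, 0, 0, 0, 0, 0, 0, 0, 0, 0, 0, 0, 0, 0, 0, 0, 0, 0]
}}

```text
t: 83.18
eef_pos: [0.4658, -0.1005, 0.0363]
tool_rot: [-0.0, 0.66, 0.751, 0.0]
contact_force: [0.5, 0.3, -1.5]
gripper_width: 0.214
grasp_force: 78.3
```

{"fn": "jog_arm", "kwargs": {
  "moves": [-0.3, 0, 0, 0, 0, 0, 0, -0.3, 0, 0, 0, 0, 0, 0, -0.3, 0, 0, 0, 0, 0, 0, -0.3, 0, 0, 0, 0, 0, 0, -0.1, 0, 0, 0, 0, 0, 0, 0, 0, 0, 0, 0, 0, 0, 0, 0, 0, 0, 0, 0, 0, 0, 0, 0, 0, 0, 0, 0]
}}

```text
t: 83.85
eef_pos: [0.4692, -0.1263, 0.0363]
tool_rot: [-0.0, 0.66, 0.751, 0.0]
contact_force: [-0.1, 0.7, 0.1]
gripper_width: 0.21
grasp_force: 78.3
```

```bash
python3 - <<'E'
from off import *
plan((*cw(-42,124),.0361,97.4))
s=read_camera("scene"); t=read_camera("top")
cv2.imwrite("pics/fin1.png",np.hstack([cv2.resize(x["color"][v-50:v+50,u-65:u+65],(400,308),interpolation=cv2.INTER_CUBIC) for x,(u,v) in ((s,proj([[.49,-.26,.04]],s)[0].astype(int)),(t,proj([[.49,-.26,.04]],t)[0].astype(int)))]))
E
```

```text
t 83.8 pos [ 0.4692 -0.1263  0.0363] yaw 97.43 tilt [0.0001 0.0002] w 0.210 gf 78.3 F [-0.1  0.7  0.1]
-> [ 4.696e-01 -1.288e-01  3.610e-02  9.740e+01] turn units 0.006 /8k rows: 0.0008 x8 | shift tot [-0.124  0.004  0.011] per row x8 [-0.0156  0.0005  0.0014]
```

View pics/fin1.png

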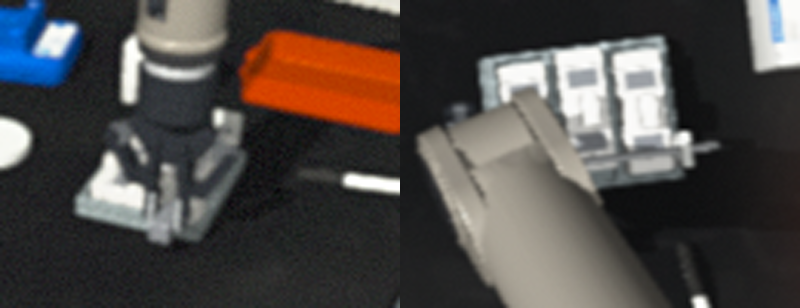

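{"fn": "jog_arm", "kwargs": {
  "moves": [-0.2, 0, 0, 0, 0, 0, 0, -0.2, 0, 0, 0, 0, 0, 0, 0, 0, 0.1, 0, 0, 0, 0, 0, 0, 0.05, 0, 0, 0, 0, 0, 0, 0, 0, 0, 0, 0, 0, 0, 0, 0, 0, 0, 0, 0, 0, 0, 0, 0, 0, 0, 0, 0, 0, 0, 0, 0, 0]
}}

```text
t: 84.62
eef_pos: [0.4703, -0.1343, 0.0333]
tool_rot: [0.0, 0.66, 0.751, 0.0]
contact_force: [-0.0, 0.6, -0.6]
gripper_width: 0.216
grasp_force: 78.3
```

{"fn": "jog_arm", "kwargs": {
  "moves": [0, 0, 0, 0, 0, 0, 0.26, 0, 0, 0, 0, 0, 0, 0.3, 0, 0, 0, 0, 0, 0, 0.35, 0, 0, 0, 0, 0, 0, 0.45, 0, 0, 0, 0, 0, 0, 0.5, 0, 0, 0, 0, 0, 0, 0.5, 0, 0, -0.3, 0, 0, 0, 0.5, 0, 0, -0.6, 0, 0, 0, 0.5]
}}

```text
t: 85.28
eef_pos: [0.4693, -0.1342, 0.051]
tool_rot: [-0.001, 0.66, 0.751, -0.0]
contact_force: [0.6, -0.3, 0.3]
gripper_width: 0.5
grasp_force: 0.0
```

{"fn": "jog_arm", "kwargs": {
  "moves": [0, 0, -0.9, 0, 0, 0, 0.5, 0, 0, -0.9, 0, 0, 0, 0.5, 0, 0, -0.9, 0, 0, 0, 0.5, 0, 0, -0.9, 0, 0, 0, 0.5, 0, 0, -0.9, 0, 0, 0, 0.5, 0, 0, -0.9, 0, 0, 0, 0.5, 0, 0, -0.9, 0, 0, 0, 0.5, 0, 0, 0, 0, 0, 0, 0.5]
}}

```text
t: 85.95
eef_pos: [0.4724, -0.1344, 0.1815]
tool_rot: [0.003, 0.66, 0.751, 0.001]
contact_force: [1.2, 0.2, -0.4]
gripper_width: 0.499
grasp_force: 0.0
```

{"fn": "jog_arm", "kwargs": {
  "moves": [1, 0, 0, 0, 0, 0, 0.5, 1, 0, 0, 0, 0, 0, 0.5, 1, 0, 0, 0, 0, 0, 0.5, 1, 0, 0, 0, 0, 0, 0.5, 1, 0, 0, 0, 0, 0, 0.5, 1, 0, 0, 0, 0, 0, 0.5, 1, 0, 0, 0, 0, 0, 0.5, 1, 0, 0, 0, 0, 0, 0.5]
}}

```text
t: 86.62
eef_pos: [0.4491, 0.0252, 0.1776]
tool_rot: [0.0, 0.66, 0.751, -0.0]
contact_force: [0.5, 1.0, 0.7]
gripper_width: 0.499
grasp_force: 0.0
```

{"fn": "jog_arm", "kwargs": {
  "moves": [1, 0, 0, 0, 0, 0, 0.5, 1, 0, 0, 0, 0, 0, 0.5, 1, 0, 0, 0, 0, 0, 0.5, 1, 0, 0, 0, 0, 0, 0.5, 1, 0, 0, 0, 0, 0, 0.5, 1, 0, 0, 0, 0, 0, 0.5, 0, 0, 0, 0, 0, 0, 0.5, 0, 0, 0, 0, 0, 0, 0.5]
}}

```text
t: 87.28
eef_pos: [0.4337, 0.1442, 0.1776]
tool_rot: [0.0, 0.659, 0.752, 0.0]
contact_force: [-0.1, -0.9, 0.1]
gripper_width: 0.499
grasp_force: 0.0
```

```bash
python3 - <<'E'
from off import *
plan()
s=read_camera("scene"); t=read_camera("top")
cv2.imwrite("pics/fin2.png",np.hstack([cv2.resize(x["color"][v-50:v+50,u-65:u+65],(400,308),interpolation=cv2.INTER_CUBIC) for x,(u,v) in ((s,proj([[.49,-.24,.04]],s)[0].astype(int)),(t,proj([[.49,-.22,.04]],t)[0].astype(int)))]))
E
```

```text
t 87.3 pos [0.4337 0.1442 0.1776] yaw 97.58 tilt [0.0001 0.0001] w 0.499 gf 0.0 F [-0.1 -0.9  0.1]
```

View pics/fin2.png

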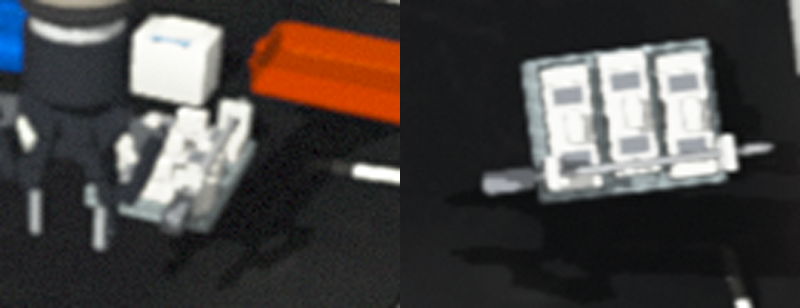

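```bash
python3 -c "
from station import *
print(hand_in())"
```

```text
the job is handed in; nothing more can be done
None
```

The job is handed in: all three cassettes are sealed at both ends (judged by the push force rising to 16–23 N at each stop) and lie in their lanes, and the locking rod is through both eyelets with its tip about 40 mm out, at 87 s. I viewed 15 pictures, one over the limit of 14, and `hand_in()` returned no verdict.

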